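# Stand the spilled coin tubes back in their lanes and close the gate

### The arm

A 6-joint arm with a two-finger parallel gripper is mounted at the origin on the work surface. World frame = base frame: x ahead of the robot, y to its left, z up, the work surface at z = 0. Lengths are in m, angles in rad, forces in N, time in s.
With the tool pointing down it reaches from about 0.225 to 0.875 m from the base axis. Payload 3.4 kg.
Tool frame: the origin (TCP) lies at the very end of the fingers, on their centre line; the grasp point (between the pads) lies manip.grip_point_offset behind it (manip.grip_point_offset is the distance from the TCP to the grasp point, in m); z points along the fingers, y is the line along which they close (so a half turn about z gives the same grasp; the last joint's range is limited). The gripper opens to 85 mm and grips with 20 to 120 N. Pads are 22 mm wide; open, the fingers measure 114 mm over their backs; the gripper's body (76 mm by 85 mm) begins 54 mm behind the grasp point. The pads swing forward as they close: fully open they stand 13 mm farther back than shut.
Start: joints at [0.995, 0.276, 1.505, -0, 1.361, -0.121], TCP at [0.253, 0.517, 0.231] pointing down, gripper open.
Joint ranges: [-2.89, 2.89], [-0.75, 2.08], [0.22, 2.7], [-1.18, 4.32], [0.11, 2.71], [-2.7, 2.7]. Speed limits (rad/s): [2.57, 2.57, 3.14, 3.14, 3.14, 3.14].

### API

Orientations are given as a unit quaternion [w, x, y, z].
In Python, from rig import manip gives the robot as it stands.
- The arm moves only by the shell command python3 -m pendant 'ROWS' [FORCE]. ROWS is JSON, a list of rows, each an object of numbers: "jaw": the opening, from -1 (shut) to 1 (fully open); "tx", "ty", "tz": the shift along the world's x, y, z in cm; "ax", "ay", "az": the turn, a rotation vector about the world's x, y, z in degrees. In form: [{"jaw": .., "tx": .., "ty": .., "tz": .., "ax": .., "ay": .., "az": ..}, ...]. A call has 1 to 10 rows; each row is the pose to reach, as a shift and turn from the pose commanded when the call began; what a row does not reach only later rows make up. A row lasts 1/8 s, in which the tool goes at most 62.5 mm and 10.7 degrees, less where a joint would pass 70% of its speed; a pose out of reach is approached as far as the arm can. A call with a gripper value outside its range is refused whole. The fingers move at their own pace and stop on an object; FORCE is the grip in N (left out, the last holds). Time passes only in rows, so rows that repeat a pose let the fingers close. It gives the time, the measured TCP pose, the force, the opening and the grip force at its end, in the units of the state.
- manip.get_state(): the state, without advancing time (a new reading comes with each control period).
- manip.get_image(name): name is "scene" or "top"; returns a dict with "pixels" (400x640x3 uint8, blue, green, red), "depth" (400x640 float32, m along the optical axis (not along the pixel's ray), 0 where there is no reading), "fx", "fy", "cx", "cy" (pixels), "D" ([k1, k2, p1, p2, k3] as OpenCV has them; the pictures are not rectified), "pose" (4x4, takes a point from camera to world coordinates). Camera axes: x right, y down, z forward; pixel columns grow to the right and rows downward; lengths in m; the calibration is good to about 2 mm. A picture is of the moment at which its call begins.
- manip.sign_off(): hands the job in; it is judged then, once.
The state is a dict: "clock": time; "qpos": joint angles; "qd": joint speeds; "effort": joint torques, N m; "position": TCP position; "ee_rot": TCP orientation; "contact_force": force on the tool from outside, world axes, zero at the start; "moment": the same for the moment, N m; "width": finger opening in m; "gripper_force": force on a finger pad.
Only numpy, scipy, OpenCV 4.12 (cv2) and the standard library are available. Lean on these libraries where they do the work, as an engineer would, in place of code of your own. Each camera call takes 0.05 s, during which the arm holds its last target. There are 200 camera calls.

### The job

The coin tubes that slid out through the open gate are lying on the desk: stand every one of them upright, cap up, on the lining of its own cap's colour, in line with the tube already standing in that lane. When all are standing there, and not before, fold the hinged gate fully up against its stop. Both standing tubes must still be upright in their lanes at the end, and the dish, the medal and the loupe must stay where they are.

Things in the scene. Friction and masses are not known exactly. Their poses are not given: they have to be found in the camera images.
- tray: fixed dark-wood specimen tray: flat board 240 mm along its x, 296 along its y, 12 thick. Origin: centre of its underside, on the desk. Two lanes along its y, centred at x = -63 and +63 mm, are coloured linings let in flush, with coins inlaid between. The +y end has a rim 8 mm thick, 24 mm above the desk; the -y end has the hinged gate; the long sides are open
- liner_blue: blue lining of the lane for blue-capped tubes, 60 x 284 x 4 mm (x, y, z), fixed in one of the two lanes. Origin: centre of its underside; its top, 4 mm above the origin and 12 mm above the desk, is the lane floor; y runs along the lane, -y towards the gate
- liner_orange: orange lining of the lane for orange-capped tubes; same size, origin and axes as the blue one, in the other lane
- gate (a joint): angle of the gate, rad: 0 = closed, standing upright against its stop; grows as the gate folds down and outwards (to the tray's -y), at most 1.0. Stiff hinge: stays where it is left. The gate is a pale wooden panel 236 mm wide (tray x), 55 mm high from the hinge line, 8 mm thick
- gate_hinge (a point): middle of the gate's hinge line, 149 mm from the tray's centre along its -y and 12 mm above the desk; the hinge line runs along the tray's x
- gate_edge (a point): middle of the gate's free edge, 55 mm from the hinge line
- blue1: loose square coin tube, 40 x 40 mm in section and 80 mm tall, white body with blue cap (the top 20 mm), about 0.25 kg, centre of mass 15 mm above the foot. Origin: centre of the foot (the end far from the cap); +z runs from the foot to the cap, up when it stands. Starts lying on the desk outside the gate; may be absent
- blue2: loose square coin tube, 40 x 40 mm in section and 80 mm tall, white body with blue cap (the top 20 mm), about 0.25 kg, centre of mass 15 mm above the foot. Origin: centre of the foot (the end far from the cap); +z runs from the foot to the cap, up when it stands. Starts lying on the desk outside the gate; may be absent
- orange1: loose square coin tube, 40 x 40 mm in section and 80 mm tall, white body with orange cap (the top 20 mm), about 0.25 kg, centre of mass 15 mm above the foot. Origin: centre of the foot (the end far from the cap); +z runs from the foot to the cap, up when it stands. Starts lying on the desk outside the gate; may be absent
- orange2: loose square coin tube, 40 x 40 mm in section and 80 mm tall, white body with orange cap (the top 20 mm), about 0.25 kg, centre of mass 15 mm above the foot. Origin: centre of the foot (the end far from the cap); +z runs from the foot to the cap, up when it stands. Starts lying on the desk outside the gate; may be absent
- orange3: loose square coin tube, 40 x 40 mm in section and 80 mm tall, white body with orange cap (the top 20 mm), about 0.25 kg, centre of mass 15 mm above the foot. Origin: centre of the foot (the end far from the cap); +z runs from the foot to the cap, up when it stands. Starts lying on the desk outside the gate; may be absent
- blue_std: loose square coin tube, 40 x 40 mm in section and 80 mm tall, white body with blue cap (the top 20 mm), about 0.25 kg, centre of mass 15 mm above the foot. Origin: centre of the foot (the end far from the cap); +z runs from the foot to the cap, up when it stands. Starts standing in its own lane near the end away from the gate, and stays there
- orange_std: loose square coin tube, 40 x 40 mm in section and 80 mm tall, white body with orange cap (the top 20 mm), about 0.25 kg, centre of mass 15 mm above the foot. Origin: centre of the foot (the end far from the cap); +z runs from the foot to the cap, up when it stands. Starts standing in its own lane near the end away from the gate, and stays there
- dish: bystander: white ceramic dish 110 mm across, 16 mm high, holding two bronze tokens; origin under its centre
- medal: bystander: pewter medal, disc 64 mm across, 7 mm thick; origin under its centre
- loupe: bystander: tortoiseshell loupe, round lens of 52 mm with a handle reaching 85 mm along its -x, 8 mm thick; origin under the lens
There are look-alikes about, which are no part of the job. Leave any turquoise look-alike of the blue1 alone. What is shaped like the blue2 but red is not meant.

How it is judged:
By the outcome, as a careful person would: the job done as asked, in the order asked, and still so for the second after the job is handed in, with the robot touching nothing.
Of blue1, blue2, orange1, orange2, orange3 only 3 to 5 are there at a start; the rules pass over those that are not, and their reading is None.
At some moment in a run one of blue1, blue2, orange1, orange2, orange3 may be knocked a few centimetres aside while the robot is not near it.
It also fails if it takes over 210 s, if anything falls off the work surface, if the arm or the gripper's body presses on something with over 40 N, if the wrist force passes 120 N, or if a joint passes its speed limit or range.

## Working session

There is one attempt and no reset: what is moved stays moved. The work goes in short steps, Python scripts to look and compute and a shell command to move; the robot and the scene stay as the last step left them, time stands still between calls to the robot, and variables do not carry over. Pictures are saved under pics/ and viewed, at most 14 in all, crops included, and the job is handed in when it is done.

```bash
mkdir -p pics; ls; cat > h.py <<'E'
import numpy as np, cv2, sys
from rig import manip
def snap(name,tag):
    im=manip.get_image(name); cv2.imwrite(f'pics/{tag}.png',im['pixels'])
    np.savez(f'pics/{tag}.npz',**{k:np.array(v) for k,v in im.items()}); return im
def load(tag): return dict(np.load(f'pics/{tag}.npz'))
def K(im): return np.array([[im['fx'],0,im['cx']],[0,im['fy'],im['cy']],[0,0,1.]])
def ray(im,uv):
    p=cv2.undistortPoints(np.array(uv,float).reshape(-1,1,2),K(im),im['D']).reshape(-1,2)
    d=np.c_[p,np.ones(len(p))]@im['pose'][:3,:3].T
    return im['pose'][:3,3],d
def onz(im,uv,z):
    o,d=ray(im,uv); return o+d*((z-o[2])/d[:,2])[:,None]
def bydepth(im,uv):
    o,d=ray(im,uv); uv=np.array(uv,int).reshape(-1,2)
    z=im['depth'][uv[:,1],uv[:,0]]; return o+d*z[:,None]
E
python3 - <<'E'
from h import *
np.set_printoptions(precision=3,suppress=True)
for n in('scene','top'):
    im=snap(n,n+'0'); print(n,im['pose'],im['fx'],im['D'])
print(manip.get_state(), manip.grip_point_offset)
E
```

```text
pics
scene [[-0.486  0.719 -0.497  1.159]
 [ 0.874  0.395 -0.283  0.482]
 [-0.008 -0.572 -0.821  1.109]
 [ 0.     0.     0.     1.   ]] 441.49815949408116 [-0.113  0.     0.     0.     0.   ]
top [[ 0.015 -0.987  0.16   0.358]
 [-1.    -0.016 -0.007  0.1  ]
 [ 0.01  -0.159 -0.987  1.145]
 [ 0.     0.     0.     1.   ]] 412.46561776989915 [-0.099  0.     0.     0.     0.   ]
{'clock': 0.1, 'qpos': array([ 0.995,  0.277,  1.506,  0.   ,  1.361, -0.121]), 'qd': array([-0.001, -0.001, -0.004, -0.   ,  0.   ,  0.001]), 'effort': array([  0.001, -41.77 , -24.641,   0.   ,   0.006,   0.   ]), 'position': array([0.252, 0.516, 0.231]), 'ee_rot': array([-0.   ,  0.225,  0.974, -0.001]), 'contact_force': array([-0.794,  0.595, -0.471]), 'moment': array([ 0.013, -0.054, -0.033]), 'gripper_force': 0.0, 'width': 0.08574958780588461} 0.0187
```

View pics/scene0.png

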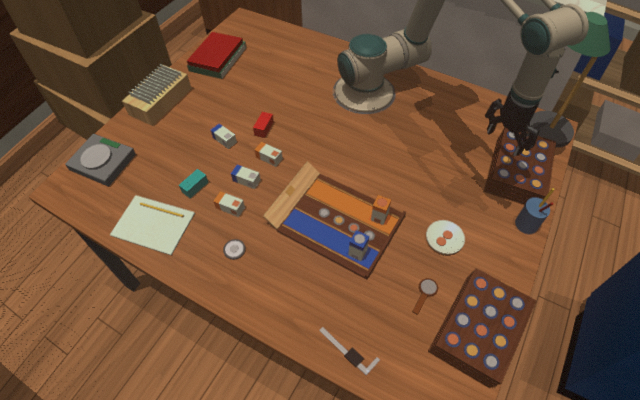

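View pics/top0.png

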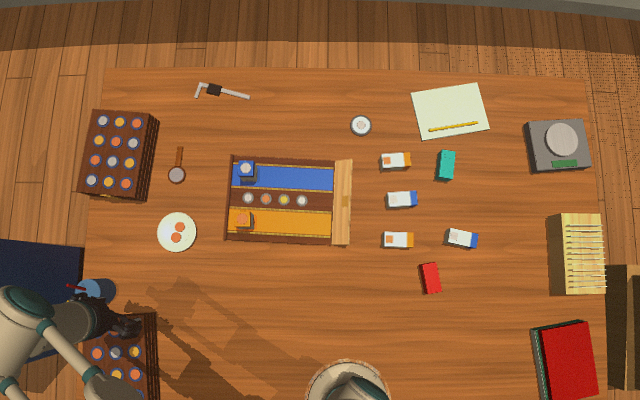

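Both views show two orange-capped tubes, at top (395,161) and (398,240), and two blue-capped, at (401,200) and (461,238). The turquoise one (446,165) and the red one (430,278) are look-alikes and stay put. The tray is at about (290,200) with the gate folded open at x≈343. I'll confirm these in enlarged crops.

```bash
python3 - <<'E'
from h import *
a=cv2.imread('pics/top0.png')
cv2.imwrite('pics/c1.png',cv2.resize(a[145:295,365:485],None,fx=4,fy=4,interpolation=cv2.INTER_CUBIC))
cv2.imwrite('pics/c2.png',cv2.resize(a[145:255,215:365],None,fx=5,fy=5,interpolation=cv2.INTER_CUBIC))
E
```

```text
(no output)
```

View pics/c1.png

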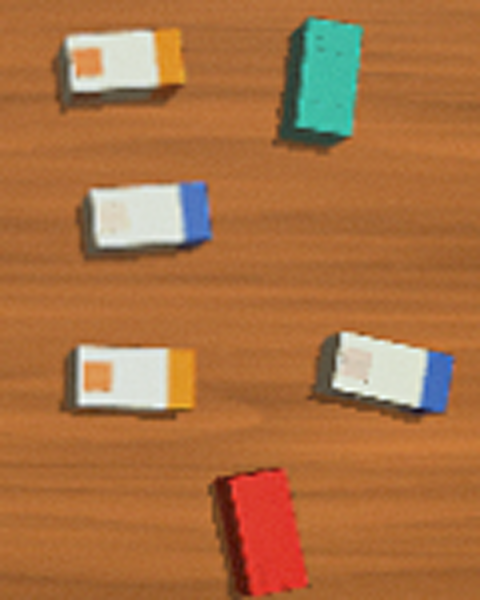

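View pics/c2.png

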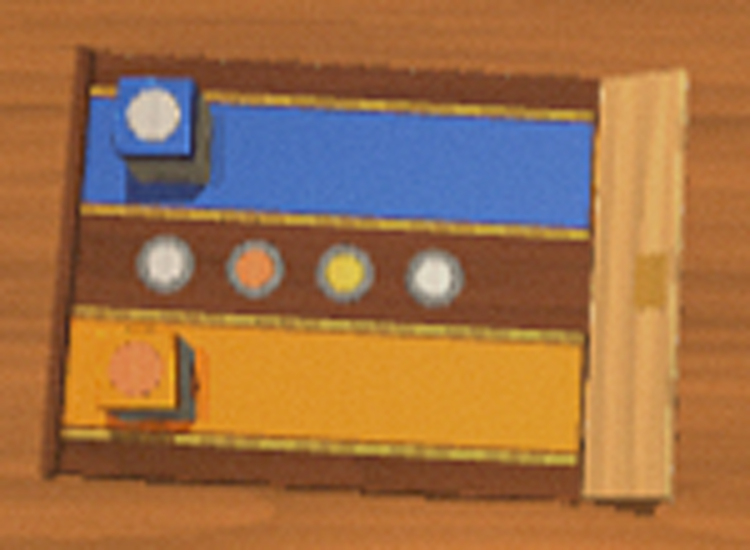

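The crop confirms four targets: two orange and two blue caps, all pointing image-right (world -y). Turquoise and red are plain bodies with no cap. The tray crop shows the blue lane on top and the orange lane below, with one standing tube at the left (rim) end of each. Next, metric poses from both cameras.

```bash
cat >> h.py <<'E'
def cloud(im):
    v,u=np.mgrid[0:400,0:640]; uv=np.c_[u.ravel(),v.ravel()].astype(float)
    P=bydepth(im,uv).reshape(400,640,3); P[im['depth']==0]=np.nan; return P
def masks(im):
    h=cv2.cvtColor(im['pixels'],cv2.COLOR_BGR2HSV); H,S,V=cv2.split(h)
    return h,(H>105)&(H<125)&(S>120)&(V>60),(H>8)&(H<24)&(S>170)&(V>120)
def rect(xy):
    (c,wh,a)=cv2.minAreaRect((xy*1000).astype(np.float32))
    if wh[0]<wh[1]: wh=wh[::-1]; a+=90
    return np.array(c),np.array(wh),a
def tubes(im,zlo=.033,zhi=.047,box=(-.1,.8,-.75,.1),show=True):
    P=cloud(im); h,B,O=masks(im); Z=P[...,2]
    m=(Z>zlo)&(Z<zhi)&(P[...,0]>box[0])&(P[...,0]<box[1])&(P[...,1]>box[2])&(P[...,1]<box[3])
    n,l,st,c=cv2.connectedComponentsWithStats(m.astype(np.uint8),connectivity=4)
    for i in range(1,n):
        if st[i,4]<40: continue
        s=l==i; C,wh,a=rect(P[s][:,:2]); bl=P[s&B].mean(0)[:2]*1000 if (s&B).sum()>15 else None
        ol=P[s&O].mean(0)[:2]*1000 if (s&O).sum()>15 else None
        print('px',c[i].round(0),'C',C.round(1),'wh',wh.round(1),'ang',round(a,1),'z',np.round(np.median(Z[s])*1000,1),'blue',bl,'orange',ol)
E
python3 - <<'E'
from h import *
np.set_printoptions(precision=1,suppress=True)
for t in('top0','scene0'):
    im=load(t); print(t); tubes(im)
    P=cloud(im);h,B,O=masks(im);Z=P[...,2]
    for n,M in(('blue',B),('orange',O)):
        m=M&(abs(Z-.012)<.005)&(P[...,0]>.25)&(P[...,0]<.7)&(P[...,1]>-.05)&(P[...,1]<.45)
        m=cv2.morphologyEx(m.astype(np.uint8),cv2.MORPH_OPEN,np.ones((3,3)))>0
        C,wh,a=rect(P[m][:,:2]); print(n,C,wh,a,np.median(Z[m])*1000)
        m=M&(abs(Z-.092)<.006)&(P[...,1]>-.1)&(P[...,1]<.5)
        C,wh,a=rect(P[m][:,:2]);print(n,'std',m.sum(),C,wh,a,np.median(Z[m])*1000)
im=load('top0')
# gate points: crop/5+ (215,145)
uv=[(598,82),(685,70),(672,497),(585,497),(635,280),(650,280)]
print(bydepth(im,[(x/5+215-2*(i in(1,2)),y/5+145) for i,(x,y) in enumerate(uv)])*1000)
E
```

```text
top0
px [560. 145.] C [ 719.7 -617.3] wh [184.8 151.3] ang 95.5 z 36.4 blue None orange None
px [447. 164.] C [ 648.3 -270.8] wh [81.9 40.1] ang 170.6 z 39.9 blue None orange None
px [396. 160.] C [ 656.4 -127.6] wh [79.8 40.9] ang 96.6 z 39.9 blue None orange [ 659.4 -155.1]
px [345. 202.] C [537.7  13.4] wh [232.   29.6] ang 177.8 z 40.9 blue None orange [540.   15.8]
px [402. 198.] C [ 548.4 -143.1] wh [78.8 37.6] ang 95.0 z 40.1 blue [ 551.  -173.6] orange None
px [557. 254.] C [ 401.3 -579.1] wh [218.6   7.1] ang 0.2 z 40.2 blue None orange None
px [462. 238.] C [ 442.4 -307. ] wh [82.6 41.7] ang 78.3 z 40.2 blue [ 436.4 -338.2] orange None
px [399. 239.] C [ 438.  -131.1] wh [79.6 40.3] ang 89.0 z 40.5 blue None orange [ 436.9 -159.7]
px [431. 278.] C [ 335.2 -218.8] wh [79.  41.7] ang 9.7 z 40.1 blue None orange None
px [544. 364.] C [ 100.5 -528.3] wh [188.9  13.7] ang 6.1 z 39.4 blue None orange None
blue [608.3 189.6] [283.2  58.5] 87.64352416992188 12.473369645696453
blue std 119 [613.3 280.5] [39.6 39.6] 0.1641308069229126 92.31003187421317
orange [474.5 193.9] [286.   82
[... 926 characters left out ...]

px [244. 174.] C [ 549.3 -141.4] wh [81.9 43. ] ang 94.5 z 40.3 blue [ 552.4 -173.8] orange None
px [192. 181.] C [ 648.8 -270.5] wh [81.8 47. ] ang 172.7 z 40.7 blue None orange None
px [228. 201.] C [ 658.7 -125.9] wh [83.1 42.5] ang 95.6 z 40.4 blue None orange [ 661.9 -158.6]
blue [607.9 187.5] [280.3  59.3] 88.26920318603516 12.968537006617264
blue std 90 [616.5 279.3] [40.6 38.6] 90.7061260342598 92.98506095307235
orange [481.6 192.7] [283.3  65.3] 88.01746368408203 12.792750931211572
orange std 115 [481.5 284. ] [41.8 40.4] 4.022171974182129 92.71778597345958
[[655.5  42.   13. ]
 [653.9   1.5  48. ]
 [420.4   7.8  46.5]
 [422.   47.    7.2]
 [538.8  22.1  35.8]
 [538.   14.4  41.5]]
```

```bash
cat >> h.py <<'E'
from scipy.spatial.transform import Rotation as Rn
def plan(G,yaw,tilt,cur=None):
    """G grasp point mm; yaw of closing dir deg; tilt deg (+: tool points to +y). Prints delta cm, rotvec deg"""
    s=manip.get_state(); p=s['position']*1000; q=s['ee_rot']; R0=Rn.from_quat([*q[1:],q[0]]).as_matrix()
    if cur is not None: p,R0=cur
    y,t=np.radians([yaw,tilt]); Y=np.array([np.cos(y),np.sin(y),0]); n=np.array([-np.sin(y),np.cos(y),0])
    Z=np.sin(t)*n-np.cos(t)*np.array([0,0,1]); R=np.c_[np.cross(Y,Z),Y,Z]
    T=np.array(G,float)+18.7*Z
    rv=np.degrees(Rn.from_matrix(R@R0.T).as_rotvec())
    print('G',G,'t cm',((T-p)/10).round(2),'a deg',rv.round(1),'ang',np.linalg.norm(rv).round(0)); return T,R
E
python3 - <<'E'
from h import *
c=plan([660.3,-154,180],6,40); plan([660.3,-154,24],6,40,c)
E
```

```text
G [660.3, -154, 180] t cm [ 40.67 -65.82  -6.48] a deg [ 34.2  23.8 -55.5] ang 69.0
G [660.3, -154, 24] t cm [  0.    0.  -15.6] a deg [0. 0. 0.] ang 0.0
```

```bash
python3 -m pendant '[{"jaw":1,"tx":10,"ty":-20,"tz":6},{"jaw":1,"tx":15,"ty":-35,"tz":6},{"jaw":1,"tx":15,"ty":-35,"tz":6},{"jaw":1,"tx":40.7,"ty":-65.8,"tz":6,"ax":34.2,"ay":23.8,"az":-55.5},{"jaw":1,"tx":40.7,"ty":-65.8,"tz":6,"ax":34.2,"ay":23.8,"az":-55.5},{"jaw":1,"tx":40.7,"ty":-65.8,"tz":6,"ax":34.2,"ay":23.8,"az":-55.5},{"jaw":1,"tx":40.7,"ty":-65.8,"tz":6,"ax":34.2,"ay":23.8,"az":-55.5},{"jaw":1,"tx":40.7,"ty":-65.8,"tz":6,"ax":34.2,"ay":23.8,"az":-55.5},{"jaw":1,"tx":40.7,"ty":-65.8,"tz":6,"ax":34.2,"ay":23.8,"az":-55.5},{"jaw":1,"tx":40.7,"ty":-65.8,"tz":6,"ax":34.2,"ay":23.8,"az":-55.5}]' 40
python3 -c "
from h import *
plan([660.3,-154,180],6,40)"
```

```text
G [660.3, -154, 180] t cm [ 40.67 -65.82  -6.48] a deg [ 34.2  23.8 -55.5] ang 69.0invalid input at $[0]: expected keys jaw, tx, ty, tz, ax, ay, az
```

```bash
python3 -m pendant '[{"jaw":1,"tx":10,"ty":-20,"tz":6,"ax":0,"ay":0,"az":0},{"jaw":1,"tx":15,"ty":-35,"tz":6,"ax":0,"ay":0,"az":-10},{"jaw":1,"tx":15,"ty":-35,"tz":6,"ax":0,"ay":0,"az":-20},{"jaw":1,"tx":40.7,"ty":-65.8,"tz":6,"ax":34.2,"ay":23.8,"az":-55.5},{"jaw":1,"tx":40.7,"ty":-65.8,"tz":6,"ax":34.2,"ay":23.8,"az":-55.5},{"jaw":1,"tx":40.7,"ty":-65.8,"tz":6,"ax":34.2,"ay":23.8,"az":-55.5},{"jaw":1,"tx":40.7,"ty":-65.8,"tz":6,"ax":34.2,"ay":23.8,"az":-55.5},{"jaw":1,"tx":40.7,"ty":-65.8,"tz":6,"ax":34.2,"ay":23.8,"az":-55.5},{"jaw":1,"tx":40.7,"ty":-65.8,"tz":6,"ax":34.2,"ay":23.8,"az":-55.5},{"jaw":1,"tx":40.7,"ty":-65.8,"tz":6,"ax":34.2,"ay":23.8,"az":-55.5}]' 40
python3 -c "
from h import *
plan([660.3,-154,180],6,40)"
```

```text
clock: 1.35
position: [0.5671, -0.0074, 0.2825]
ee_rot: [-0.254, 0.63, 0.697, 0.229]
contact_force: [1.3, 0.8, 0.9]
width: 0.0854
gripper_force: 0.0
G [660.3, -154, 180] t cm [  9.19 -13.46 -11.68] a deg [-0.1 -0.   0.2] ang 0.0
```

```bash
python3 -m pendant '[{"jaw":1,"tx":9.2,"ty":-13.5,"tz":-5,"ax":0,"ay":0,"az":0},{"jaw":1,"tx":9.2,"ty":-13.5,"tz":-5,"ax":0,"ay":0,"az":0},{"jaw":1,"tx":9.2,"ty":-13.5,"tz":-5,"ax":0,"ay":0,"az":0},{"jaw":1,"tx":9.2,"ty":-13.5,"tz":-12,"ax":0,"ay":0,"az":0},{"jaw":1,"tx":9.2,"ty":-13.5,"tz":-12,"ax":0,"ay":0,"az":0},{"jaw":1,"tx":9.2,"ty":-13.5,"tz":-12,"ax":0,"ay":0,"az":0},{"jaw":1,"tx":9.2,"ty":-13.5,"tz":-12,"ax":0,"ay":0,"az":0}]'
python3 -c "
from h import *
np.set_printoptions(precision=1,suppress=True)
plan([660.3,-154,24],6,40)
tubes(snap('scene','s1'),box=(.3,.75,-.4,-.05)); snap('top','t1')"
```

```text
clock: 2.22
position: [0.6593, -0.139, 0.1664]
ee_rot: [-0.252, 0.628, 0.699, 0.23]
contact_force: [-0.4, -0.8, 0.8]
width: 0.0851
gripper_force: 0.0
G [660.3, -154, 24] t cm [ -0.   -0.3 -15.7] a deg [0.1 0.3 0. ] ang 0.0
px [262. 122.] C [ 338.3 -216.6] wh [75.9 43.4] ang 10.5 z 41.3 blue None orange None
px [222. 132.] C [ 442.9 -307.4] wh [86.7 44.1] ang 78.0 z 41.2 blue [ 438.2 -338.3] orange None
px [268. 151.] C [ 438.9 -129.6] wh [80.7 43.4] ang 85.7 z 40.6 blue None orange None
px [244. 173.] C [ 549.  -142.7] wh [80.6 45.1] ang 96.3 z 40.6 blue [ 550.6 -174. ] orange None
px [188. 184.] C [ 666.9 -272.4] wh [45.6 44.2] ang 171.1 z 40.4 blue None orange None
px [228. 201.] C [ 658.  -125.6] wh [83.9 42.4] ang 95.8 z 40.3 blue None orange [ 661.1 -158.7]
```

View pics/s1.png

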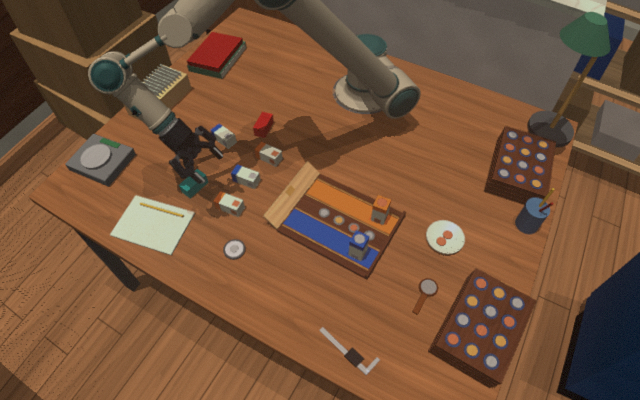

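Target orange tube (scene (228,201)) hasn't moved, and the gripper is above it. The turquoise look-alike behind stays clear. Descending and gripping.

```bash
python3 -m pendant '[{"jaw":1,"tx":0,"ty":-0.2,"tz":-6,"ax":0,"ay":0,"az":0},{"jaw":1,"tx":0,"ty":-0.2,"tz":-11,"ax":0,"ay":0,"az":0},{"jaw":1,"tx":0,"ty":-0.2,"tz":-14,"ax":0,"ay":0,"az":0},{"jaw":1,"tx":0,"ty":-0.2,"tz":-15.7,"ax":0,"ay":0,"az":0},{"jaw":1,"tx":0,"ty":-0.2,"tz":-15.7,"ax":0,"ay":0,"az":0},{"jaw":1,"tx":0,"ty":-0.2,"tz":-15.7,"ax":0,"ay":0,"az":0}]' && python3 -m pendant '[{"jaw":-1,"tx":0,"ty":0,"tz":0,"ax":0,"ay":0,"az":0},{"jaw":-1,"tx":0,"ty":0,"tz":0,"ax":0,"ay":0,"az":0},{"jaw":-1,"tx":0,"ty":0,"tz":0,"ax":0,"ay":0,"az":0},{"jaw":-1,"tx":0,"ty":0,"tz":0,"ax":0,"ay":0,"az":0},{"jaw":-1,"tx":0,"ty":0,"tz":0,"ax":0,"ay":0,"az":0},{"jaw":-1,"tx":0,"ty":0,"tz":0,"ax":0,"ay":0,"az":0},{"jaw":-1,"tx":0,"ty":0,"tz":0,"ax":0,"ay":0,"az":0},{"jaw":-1,"tx":0,"ty":0,"tz":0,"ax":0,"ay":0,"az":0}]' 50
python3 -c "
from h import *
plan([660.3,-154,24],6,40)"
```

```text
clock: 3.08
position: [0.6595, -0.1417, 0.0084]
ee_rot: [-0.252, 0.629, 0.699, 0.23]
contact_force: [1.0, -0.7, -0.3]
width: 0.0853
gripper_force: 0.0
clock: 4.08
position: [0.6588, -0.1416, 0.0074]
ee_rot: [-0.253, 0.629, 0.698, 0.23]
contact_force: [0.4, -1.8, 6.0]
width: 0.0392
gripper_force: 51.9
G [660.3, -154, 24] t cm [ 0.02 -0.05  0.23] a deg [0.  0.1 0. ] ang 0.0
```

```bash
python3 -m pendant '[{"jaw":-1,"tx":0,"ty":0,"tz":6,"ax":0,"ay":0,"az":0},{"jaw":-1,"tx":0,"ty":0,"tz":12,"ax":0,"ay":0,"az":0},{"jaw":-1,"tx":0,"ty":0,"tz":18,"ax":0,"ay":0,"az":0},{"jaw":-1,"tx":0,"ty":0,"tz":18,"ax":0,"ay":0,"az":0},{"jaw":-1,"tx":0,"ty":0,"tz":18,"ax":0,"ay":0,"az":0}]'
python3 -c "
from h import *
c=plan([480.5,177,200],-2,-50)
"
```

```text
clock: 4.7
position: [0.6579, -0.1414, 0.1848]
ee_rot: [-0.254, 0.629, 0.698, 0.228]
contact_force: [-0.5, 0.1, -4.0]
width: 0.0395
gripper_force: 51.8
G [480.5, 177, 200] t cm [-17.79  30.41   0.32] a deg [-89.9  -3.1  -6.2] ang 90.0
```

```bash
python3 -m pendant '[{"jaw":-1,"tx":-4,"ty":4,"tz":3,"ax":-90,"ay":-3,"az":-6},{"jaw":-1,"tx":-8,"ty":8,"tz":4,"ax":-90,"ay":-3,"az":-6},{"jaw":-1,"tx":-10,"ty":12,"tz":4,"ax":-90,"ay":-3,"az":-6},{"jaw":-1,"tx":-12,"ty":16,"tz":4,"ax":-90,"ay":-3,"az":-6},{"jaw":-1,"tx":-14,"ty":20,"tz":4,"ax":-90,"ay":-3,"az":-6},{"jaw":-1,"tx":-16,"ty":24,"tz":4,"ax":-90,"ay":-3,"az":-6},{"jaw":-1,"tx":-17.8,"ty":28,"tz":4,"ax":-90,"ay":-3,"az":-6},{"jaw":-1,"tx":-17.8,"ty":30.4,"tz":3,"ax":-90,"ay":-3,"az":-6},{"jaw":-1,"tx":-17.8,"ty":30.4,"tz":1,"ax":-90,"ay":-3,"az":-6},{"jaw":-1,"tx":-17.8,"ty":30.4,"tz":0,"ax":-90,"ay":-3,"az":-6}]'  && python3 -m pendant '[{"jaw":-1,"tx":0,"ty":0,"tz":0,"ax":0,"ay":0,"az":0},{"jaw":-1,"tx":0,"ty":0,"tz":0,"ax":0,"ay":0,"az":0}]'
python3 -c "
from h import *
print(manip.get_state()['qpos'])
c=plan([480.5,177,79],-2,-50)
im=snap('scene','s2');snap('top','t2');cv2.imwrite('pics/s2c.png',cv2.resize(im['pixels'][60:300,180:480],None,fx=2,fy=2))
"
```

```text
clock: 5.95
position: [0.4786, 0.1636, 0.1816]
ee_rot: [0.291, 0.648, 0.633, -0.309]
contact_force: [0.6, -1.0, -3.2]
width: 0.0392
gripper_force: 51.8
clock: 6.2
position: [0.4808, 0.1617, 0.1877]
ee_rot: [0.293, 0.651, 0.631, -0.304]
contact_force: [0.3, 0.3, -1.9]
width: 0.0393
gripper_force: 51.8
[ 0.62595666  0.52902802  1.55156774 -0.65183881  1.6675782   0.80338933]
G [480.5, 177, 79] t cm [ -0.08   0.1  -12.07] a deg [-0.1 -0.2 -0.1] ang 0.0
```

View pics/s2c.png

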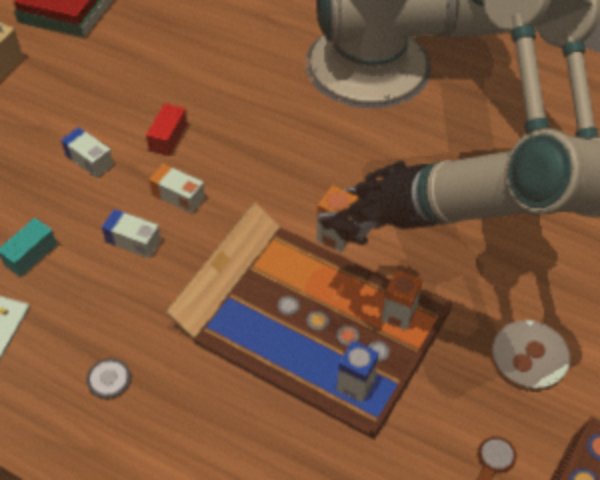

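The orange tube hangs cap up over the orange lane, with the wrist passing above the standing tube. I'll shift slightly gateward for clearance and lower.

```bash
python3 -m pendant '[{"jaw":-1,"tx":-0.1,"ty":-0.7,"tz":-4,"ax":0,"ay":0,"az":0},{"jaw":-1,"tx":-0.1,"ty":-0.7,"tz":-8,"ax":0,"ay":0,"az":0},{"jaw":-1,"tx":-0.1,"ty":-0.7,"tz":-10,"ax":0,"ay":0,"az":0},{"jaw":-1,"tx":-0.1,"ty":-0.7,"tz":-11.3,"ax":0,"ay":0,"az":0},{"jaw":-1,"tx":-0.1,"ty":-0.7,"tz":-11.5,"ax":0,"ay":0,"az":0},{"jaw":-1,"tx":-0.1,"ty":-0.7,"tz":-11.5,"ax":0,"ay":0,"az":0},{"jaw":-1,"tx":-0.1,"ty":-0.7,"tz":-11.5,"ax":0,"ay":0,"az":0}]' && python3 -m pendant '[{"jaw":-1,"tx":0,"ty":0,"tz":-0.2,"ax":0,"ay":0,"az":0},{"jaw":-1,"tx":0,"ty":0,"tz":-0.2,"ax":0,"ay":0,"az":0}]'
python3 -c "
from h import *
im=snap('scene','s3');snap('top','t3')
c=plan([480.5,170,79],-2,-50)"
```

```text
clock: 7.18
position: [0.48, 0.156, 0.0725]
ee_rot: [0.293, 0.651, 0.631, -0.304]
contact_force: [-0.2, 0.7, -2.4]
width: 0.0397
gripper_force: 51.8
clock: 7.42
position: [0.4795, 0.1557, 0.0697]
ee_rot: [0.293, 0.65, 0.631, -0.305]
contact_force: [-0.0, -0.1, -3.0]
width: 0.0395
gripper_force: 51.8
G [480.5, 170, 79] t cm [ 0.04 -0.   -0.27] a deg [ 0.  -0.2 -0.2] ang 0.0
```

```bash
for i in 1; do python3 -m pendant '[{"jaw":-1,"tx":0,"ty":0,"tz":-0.2,"ax":0,"ay":0,"az":0},{"jaw":-1,"tx":0,"ty":0,"tz":-0.2,"ax":0,"ay":0,"az":0}]' | grep -E "pos|contact"; python3 -m pendant '[{"jaw":-1,"tx":0,"ty":0,"tz":-0.2,"ax":0,"ay":0,"az":0},{"jaw":-1,"tx":0,"ty":0,"tz":-0.2,"ax":0,"ay":0,"az":0}]'| grep -E "pos|contact"; done
```

```text
position: [0.4795, 0.1557, 0.0674]
contact_force: [-0.6, -0.0, -3.2]
position: [0.4796, 0.1556, 0.0658]
contact_force: [0.1, -1.4, -1.0]
```

```bash
python3 -m pendant '[{"jaw":-1,"tx":0,"ty":0,"tz":-0.1,"ax":0,"ay":0,"az":0},{"jaw":0.2,"tx":0,"ty":0,"tz":-0.1,"ax":0,"ay":0,"az":0},{"jaw":0.5,"tx":0,"ty":0,"tz":-0.1,"ax":0,"ay":0,"az":0},{"jaw":0.5,"tx":0,"ty":0,"tz":-0.1,"ax":0,"ay":0,"az":0},{"jaw":0.5,"tx":0,"ty":0,"tz":-0.1,"ax":0,"ay":0,"az":0},{"jaw":0.5,"tx":0,"ty":0,"tz":-0.1,"ax":0,"ay":0,"az":0}]' && python3 -m pendant '[{"jaw":0.7,"tx":0,"ty":0,"tz":3,"ax":0,"ay":0,"az":0},{"jaw":0.7,"tx":0,"ty":0,"tz":7,"ax":0,"ay":0,"az":0},{"jaw":1,"tx":0,"ty":0,"tz":13,"ax":0,"ay":0,"az":0},{"jaw":1,"tx":0,"ty":0,"tz":16,"ax":0,"ay":0,"az":0}]'
python3 -c "
from h import *
np.set_printoptions(precision=1,suppress=True)
im=snap('scene','s4');t=snap('top','t4')
tubes(t,box=(.3,.75,-.4,-.05));print();tubes(t,.083,.1,box=(.4,.7,.05,.35));tubes(im,.083,.1,box=(.4,.7,.05,.35))
c=plan([547,-142+0,150],5,50)
plan([436.5,-158,180],-1.5,50);plan([438,-335,180],-12,50)"
```

```text
clock: 8.78
position: [0.4795, 0.1557, 0.0646]
ee_rot: [0.293, 0.65, 0.631, -0.305]
contact_force: [-0.8, -0.6, -0.2]
width: 0.0642
gripper_force: 0.0
clock: 9.28
position: [0.48, 0.1559, 0.2276]
ee_rot: [0.293, 0.651, 0.631, -0.303]
contact_force: [0.6, 0.2, 0.3]
width: 0.0855
gripper_force: 0.0
px [447. 164.] C [ 647.9 -271.4] wh [81.5 40.2] ang 171.3 z 39.9 blue None orange None
px [402. 198.] C [ 548.5 -142.6] wh [78.  37.8] ang 95.1 z 40.1 blue [ 551.1 -173.7] orange None
px [462. 238.] C [ 442.9 -307. ] wh [81.6 40.7] ang 77.9 z 40.0 blue [ 436.4 -338.2] orange None
px [399. 239.] C [ 438.1 -131. ] wh [80.  40.2] ang 89.0 z 40.3 blue None orange [ 437.3 -159.7]
px [431. 277.] C [ 336.6 -218.5] wh [76.1 42. ] ang 8.9 z 40.2 blue None orange None

px [245. 167.] C [613.7 279.5] wh [40.7 39.9] ang 93.3 z 92.7 blue [616.3 281.4] orange None
px [286. 219.] C [481.1 168.5] wh [40.9 38.9] ang 1.2 z 92.7 blue None orange [482.2 168.9]
px [345. 188.] C [482.6 169. ] wh [43.7 42. ] ang 178.2 z 92.3 blue None orange [483.3 170.1]
px [381. 203.] C [482.6 284.1] wh [42.  41.1] ang 97.8 z 92.6 blue None orange [495.6 286.1]
px [359. 240.] C [616.3 280.3] wh [43.1 41.1] ang 179.7 z 92.7 blue [618.5 280.6] orange None
G [547, -142, 150] t cm [  6.5 -28.4  -9. ] a deg [99.8  2.9  5.1] ang 100.0
G [436.5, -158, 180] t cm [ -4.4 -30.   -6. ] a deg [99.8 -2.8  0.4] ang 100.0
G [438, -335, 180] t cm [ -4.  -47.7  -6. ] a deg [ 99.2 -11.9  -7.3] ang 100.0
```

The first orange tube stands at (481.5, 169), top at 92.5 mm, in line with the standing one. Next is the far blue tube, px (462,238).

```bash
python3 -c "
from h import *
c=plan([437.4,-333.6,180],-12,40)"
```

```text
G [437.4, -333.6, 180] t cm [ -4.07 -47.8   -6.24] a deg [ 89.3 -10.7  -7.9] ang 90.0
```

```bash
python3 -m pendant '[{"jaw":1,"tx":0,"ty":-5,"tz":0,"ax":89.3,"ay":-10.7,"az":-7.9},{"jaw":1,"tx":0,"ty":-11,"tz":0,"ax":89.3,"ay":-10.7,"az":-7.9},{"jaw":1,"tx":-1,"ty":-17,"tz":0,"ax":89.3,"ay":-10.7,"az":-7.9},{"jaw":1,"tx":-2,"ty":-23,"tz":0,"ax":89.3,"ay":-10.7,"az":-7.9},{"jaw":1,"tx":-3,"ty":-29,"tz":0,"ax":89.3,"ay":-10.7,"az":-7.9},{"jaw":1,"tx":-4.1,"ty":-35,"tz":0,"ax":89.3,"ay":-10.7,"az":-7.9},{"jaw":1,"tx":-4.1,"ty":-41,"tz":0,"ax":89.3,"ay":-10.7,"az":-7.9},{"jaw":1,"tx":-4.1,"ty":-47.8,"tz":-3,"ax":89.3,"ay":-10.7,"az":-7.9},{"jaw":1,"tx":-4.1,"ty":-47.8,"tz":-6.2,"ax":89.3,"ay":-10.7,"az":-7.9},{"jaw":1,"tx":-4.1,"ty":-47.8,"tz":-6.2,"ax":89.3,"ay":-10.7,"az":-7.9}]' && python3 -m pendant '[{"jaw":1,"tx":0,"ty":0,"tz":0,"ax":0,"ay":0,"az":0},{"jaw":1,"tx":0,"ty":0,"tz":0,"ax":0,"ay":0,"az":0}]'
python3 -c "
from h import *
np.set_printoptions(precision=1,suppress=True)
im=snap('scene','s5');t=snap('top','t5')
tubes(t,box=(.3,.75,-.4,-.05));print();tubes(im,box=(.3,.75,-.4,-.05))
c=plan([437.4,-333.6,24],-12,40)"
```

```text
clock: 10.62
position: [0.4352, -0.3264, 0.1472]
ee_rot: [-0.227, 0.731, 0.586, 0.265]
contact_force: [-0.5, 0.8, -0.2]
width: 0.085
gripper_force: 0.0
clock: 10.88
position: [0.4393, -0.3207, 0.1662]
ee_rot: [-0.213, 0.728, 0.596, 0.263]
contact_force: [-0.0, -0.3, 1.1]
width: 0.0858
gripper_force: 0.0
px [447. 164.] C [ 647.7 -271.1] wh [83.4 39.6] ang 170.7 z 39.8 blue None orange None
px [402. 198.] C [ 548.3 -142.7] wh [78.8 38. ] ang 96.0 z 40.3 blue [ 551.2 -173.6] orange None
px [462. 238.] C [ 443.1 -307.2] wh [82.7 41.7] ang 77.9 z 40.1 blue [ 436.  -337.9] orange None
px [399. 239.] C [ 437.7 -131.1] wh [78.9 40.1] ang 88.1 z 40.4 blue None orange [ 437.1 -159.6]
px [431. 277.] C [ 336.6 -218.5] wh [75.8 40.5] ang 9.6 z 39.9 blue None orange None

px [262. 122.] C [ 338.8 -216.2] wh [79.1 42.2] ang 11.4 z 41.3 blue None orange None
px [222. 132.] C [ 443.  -308.6] wh [85.9 42.4] ang 76.8 z 41.6 blue [ 436.3 -336.7] orange None
px [268. 151.] C [ 438.5 -129.2] wh [79.5 43.6] ang 87.6 z 40.6 blue None orange [ 436.4 -161.8]
px [245. 174.] C [ 550.1 -141.8] wh [79.5 44.1] ang 95.0 z 40.5 blue [ 551.8 -173.9] orange None
px [192. 181.] C [ 649.9 -270.6] wh [81.3 44.7] ang 172.2 z 40.7 blue None orange None
G [437.4, -333.6, 24] t cm [  0.1  -0.1 -15.7] a deg [ 0.6  0.2 -0.5] ang 1.0
```

```bash
python3 -m pendant '[{"jaw":1,"tx":0.1,"ty":-0.1,"tz":-6,"ax":0,"ay":0,"az":0},{"jaw":1,"tx":0.1,"ty":-0.1,"tz":-11,"ax":0,"ay":0,"az":0},{"jaw":1,"tx":0.1,"ty":-0.1,"tz":-14,"ax":0,"ay":0,"az":0},{"jaw":1,"tx":0.1,"ty":-0.1,"tz":-15.6,"ax":0,"ay":0,"az":0},{"jaw":1,"tx":0.1,"ty":-0.1,"tz":-15.6,"ax":0,"ay":0,"az":0},{"jaw":1,"tx":0.1,"ty":-0.1,"tz":-15.6,"ax":0,"ay":0,"az":0}]' && python3 -m pendant '[{"jaw":-1,"tx":0,"ty":0,"tz":0,"ax":0,"ay":0,"az":0},{"jaw":-1,"tx":0,"ty":0,"tz":0,"ax":0,"ay":0,"az":0},{"jaw":-1,"tx":0,"ty":0,"tz":0,"ax":0,"ay":0,"az":0},{"jaw":-1,"tx":0,"ty":0,"tz":0,"ax":0,"ay":0,"az":0},{"jaw":-1,"tx":0,"ty":0,"tz":0,"ax":0,"ay":0,"az":0},{"jaw":-1,"tx":0,"ty":0,"tz":0,"ax":0,"ay":0,"az":0},{"jaw":-1,"tx":0,"ty":0,"tz":0,"ax":0,"ay":0,"az":0},{"jaw":-1,"tx":0,"ty":0,"tz":0,"ax":0,"ay":0,"az":0}]' 50 && python3 -m pendant '[{"jaw":-1,"tx":0,"ty":0,"tz":6,"ax":0,"ay":0,"az":0},{"jaw":-1,"tx":0,"ty":0,"tz":12,"ax":0,"ay":0,"az":0},{"jaw":-1,"tx":0,"ty":0,"tz":18,"ax":0,"ay":0,"az":0},{"jaw":-1,"tx":0,"ty":0,"tz":18,"ax":0,"ay":0,"az":0},{"jaw":-1,"tx":0,"ty":0,"tz":18,"ax":0,"ay":0,"az":0}]'
python3 -c "
from h import *
c=plan([608.5,170,200],-2,-50)
"
```

```text
clock: 11.72
position: [0.4403, -0.3238, 0.0085]
ee_rot: [-0.214, 0.729, 0.595, 0.264]
contact_force: [-0.1, -0.5, -0.2]
width: 0.0853
gripper_force: 0.0
clock: 12.72
position: [0.4396, -0.3236, 0.0071]
ee_rot: [-0.215, 0.729, 0.594, 0.264]
contact_force: [-1.4, -2.5, 5.2]
width: 0.0392
gripper_force: 51.7
clock: 13.35
position: [0.4391, -0.3232, 0.1852]
ee_rot: [-0.216, 0.729, 0.594, 0.263]
contact_force: [-0.5, 0.5, -3.7]
width: 0.0393
gripper_force: 52.1
G [608.5, 170, 200] t cm [16.89 47.89  0.28] a deg [-89.2  10.6   7.7] ang 90.0
```

```bash
python3 -m pendant '[{"jaw":-1,"tx":4,"ty":4,"tz":3,"ax":-89.2,"ay":10.6,"az":7.7},{"jaw":-1,"tx":8,"ty":8,"tz":4,"ax":-89.2,"ay":10.6,"az":7.7},{"jaw":-1,"tx":12,"ty":13,"tz":4,"ax":-89.2,"ay":10.6,"az":7.7},{"jaw":-1,"tx":16,"ty":18,"tz":4,"ax":-89.2,"ay":10.6,"az":7.7},{"jaw":-1,"tx":16.9,"ty":24,"tz":4,"ax":-89.2,"ay":10.6,"az":7.7},{"jaw":-1,"tx":16.9,"ty":30,"tz":4,"ax":-89.2,"ay":10.6,"az":7.7},{"jaw":-1,"tx":16.9,"ty":36,"tz":4,"ax":-89.2,"ay":10.6,"az":7.7},{"jaw":-1,"tx":16.9,"ty":42,"tz":3,"ax":-89.2,"ay":10.6,"az":7.7},{"jaw":-1,"tx":16.9,"ty":47.9,"tz":1,"ax":-89.2,"ay":10.6,"az":7.7},{"jaw":-1,"tx":16.9,"ty":47.9,"tz":0,"ax":-89.2,"ay":10.6,"az":7.7}]'  && python3 -m pendant '[{"jaw":-1,"tx":0,"ty":0,"tz":0,"ax":0,"ay":0,"az":0},{"jaw":-1,"tx":0,"ty":0,"tz":0,"ax":0,"ay":0,"az":0},{"jaw":-1,"tx":0,"ty":0,"tz":0,"ax":0,"ay":0,"az":0}]'
python3 -c "
from h import *
c=plan([608.5,170,79],-2,-50)
im=snap('scene','s6');snap('top','t6');cv2.imwrite('pics/s6c.png',cv2.resize(im['pixels'][60:300,180:480],None,fx=2,fy=2))
"
```

```text
clock: 14.6
position: [0.6064, 0.1619, 0.1777]
ee_rot: [0.291, 0.647, 0.635, -0.307]
contact_force: [0.3, -0.7, -2.5]
width: 0.039
gripper_force: 52.1
clock: 14.98
position: [0.6088, 0.1538, 0.188]
ee_rot: [0.293, 0.653, 0.629, -0.303]
contact_force: [0.2, -1.2, -3.1]
width: 0.0397
gripper_force: 52.1
G [608.5, 170, 79] t cm [ -0.08   0.19 -12.1 ] a deg [-0.1  0.1  0.1] ang 0.0
```

View pics/s6c.png

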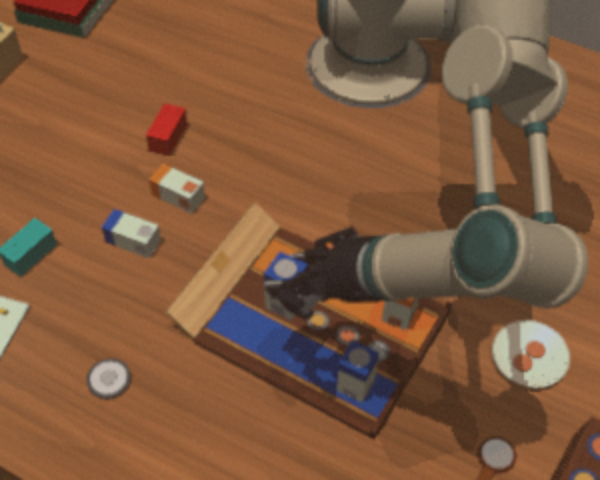

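The blue tube hangs cap up over the blue lane. Lowering it.

```bash
python3 -m pendant '[{"jaw":-1,"tx":-0.1,"ty":0.1,"tz":-4,"ax":0,"ay":0,"az":0},{"jaw":-1,"tx":-0.1,"ty":0.1,"tz":-8,"ax":0,"ay":0,"az":0},{"jaw":-1,"tx":-0.1,"ty":0.1,"tz":-10,"ax":0,"ay":0,"az":0},{"jaw":-1,"tx":-0.1,"ty":0.1,"tz":-11.5,"ax":0,"ay":0,"az":0},{"jaw":-1,"tx":-0.1,"ty":0.1,"tz":-12.0,"ax":0,"ay":0,"az":0},{"jaw":-1,"tx":-0.1,"ty":0.1,"tz":-12.1,"ax":0,"ay":0,"az":0},{"jaw":-1,"tx":-0.1,"ty":0.1,"tz":-12.1,"ax":0,"ay":0,"az":0},{"jaw":-1,"tx":-0.1,"ty":0.1,"tz":-12.1,"ax":0,"ay":0,"az":0}]' && python3 -m pendant '[{"jaw":-1,"tx":0,"ty":0,"tz":-0.2,"ax":0,"ay":0,"az":0},{"jaw":-1,"tx":0,"ty":0,"tz":-0.2,"ax":0,"ay":0,"az":0}]'
```

```text
clock: 16.08
position: [0.608, 0.1567, 0.0668]
ee_rot: [0.294, 0.652, 0.63, -0.303]
contact_force: [0.2, -0.2, 0.5]
width: 0.0396
gripper_force: 52.1
clock: 16.32
position: [0.608, 0.1567, 0.0668]
ee_rot: [0.295, 0.652, 0.63, -0.303]
contact_force: [-1.0, 1.9, 7.5]
width: 0.0395
gripper_force: 53.1
```

```bash
python3 -m pendant '[{"jaw":0.2,"tx":0,"ty":0,"tz":0,"ax":0,"ay":0,"az":0},{"jaw":0.5,"tx":0,"ty":0,"tz":0,"ax":0,"ay":0,"az":0},{"jaw":0.5,"tx":0,"ty":0,"tz":0,"ax":0,"ay":0,"az":0},{"jaw":0.5,"tx":0,"ty":0,"tz":0,"ax":0,"ay":0,"az":0},{"jaw":0.5,"tx":0,"ty":0,"tz":0,"ax":0,"ay":0,"az":0}]' && python3 -m pendant '[{"jaw":0.7,"tx":0,"ty":0,"tz":3,"ax":0,"ay":0,"az":0},{"jaw":0.7,"tx":0,"ty":0,"tz":7,"ax":0,"ay":0,"az":0},{"jaw":1,"tx":0,"ty":0,"tz":13,"ax":0,"ay":0,"az":0},{"jaw":1,"tx":0,"ty":0,"tz":16,"ax":0,"ay":0,"az":0}]'
python3 -c "
from h import *
np.set_printoptions(precision=1,suppress=True)
im=snap('scene','s7');t=snap('top','t7')
tubes(t,box=(.3,.75,-.4,-.05));print();tubes(t,.083,.1,box=(.4,.7,.05,.35));tubes(im,.083,.1,box=(.4,.7,.05,.35))
plan([437.5,-157.8,180],-1.5,52)"
```

```text
clock: 16.95
position: [0.6075, 0.1566, 0.0634]
ee_rot: [0.293, 0.651, 0.63, -0.304]
contact_force: [-0.2, -0.6, 0.8]
width: 0.0643
gripper_force: 0.0
clock: 17.45
position: [0.6082, 0.1568, 0.2271]
ee_rot: [0.294, 0.652, 0.63, -0.302]
contact_force: [0.6, 0.7, 0.9]
width: 0.0852
gripper_force: 0.0
px [447. 164.] C [ 648.8 -271. ] wh [82.1 39.6] ang 171.3 z 39.7 blue None orange None
px [402. 198.] C [ 548.7 -143.1] wh [78.7 37.2] ang 94.8 z 40.5 blue [ 551.  -173.6] orange None
px [398. 239.] C [ 437.8 -131.1] wh [79.2 40.3] ang 88.6 z 40.2 blue None orange [ 436.8 -158.6]
px [431. 277.] C [ 336.7 -218.3] wh [76.  41.5] ang 8.5 z 39.9 blue None orange None

px [240. 168.] C [611.5 293.1] wh [35.5 13.5] ang 0.6 z 92.6 blue [613.3 297.3] orange None
px [288. 170.] C [608.6 170.5] wh [40.5 38.3] ang 85.3 z 92.4 blue [608.3 167. ] orange None
px [242. 218.] C [481.1 283.8] wh [41.  40.7] ang 93.4 z 92.7 blue None orange [480.5 284.1]
px [286. 219.] C [481.8 168.6] wh [39.2 39.1] ang 0.9 z 92.6 blue None orange [482.1 169. ]
px [382. 205.] C [482.4 283.7] wh [43.  40.8] ang 5.2 z 92.2 blue None orange [486.8 288.4]
px [324. 221.] C [610.5 170.4] wh [42.6 40.6] ang 177.7 z 92.8 blue [613.9 172.5] orange None
px [359. 240.] C [615.8 280. ] wh [43. 41.] ang 1.3 z 92.4 blue [630.  286.1] orange None
G [437.5, -157.8, 180] t cm [-17.1 -30.   -6. ] a deg [101.7  -2.7   0.6] ang 102.0
```

```bash
python3 -m pendant '[{"jaw":1,"tx":0,"ty":0,"tz":2,"ax":105,"ay":-2.7,"az":0.6},{"jaw":1,"tx":-3,"ty":-5,"tz":2,"ax":105,"ay":-2.7,"az":0.6},{"jaw":1,"tx":-6,"ty":-10,"tz":2,"ax":105,"ay":-2.7,"az":0.6},{"jaw":1,"tx":-10,"ty":-15,"tz":2,"ax":105,"ay":-2.7,"az":0.6},{"jaw":1,"tx":-14,"ty":-20,"tz":2,"ax":105,"ay":-2.7,"az":0.6},{"jaw":1,"tx":-17,"ty":-25,"tz":0,"ax":105,"ay":-2.7,"az":0.6},{"jaw":1,"tx":-17,"ty":-30,"tz":-2,"ax":105,"ay":-2.7,"az":0.6},{"jaw":1,"tx":-17,"ty":-30,"tz":-4,"ax":105,"ay":-2.7,"az":0.6},{"jaw":1,"tx":-17,"ty":-30,"tz":-6,"ax":105,"ay":-2.7,"az":0.6},{"jaw":1,"tx":-17,"ty":-30,"tz":-6,"ax":105,"ay":-2.7,"az":0.6}]' && python3 -m pendant '[{"jaw":1,"tx":0,"ty":0,"tz":0,"ax":0,"ay":0,"az":0},{"jaw":1,"tx":0,"ty":0,"tz":0,"ax":0,"ay":0,"az":0}]'
python3 -c "
from h import *
np.set_printoptions(precision=1,suppress=True)
im=snap('scene','s8');t=snap('top','t8')
tubes(t,box=(.3,.75,-.4,-.05));print();tubes(im,box=(.3,.75,-.4,-.05))
c=plan([437.3,-157.8,24],-1.5,55)"
```

```text
clock: 18.8
position: [0.4368, -0.1438, 0.1621]
ee_rot: [-0.326, 0.633, 0.619, 0.332]
contact_force: [-0.2, -0.5, -0.8]
width: 0.0858
gripper_force: 0.0
clock: 19.05
position: [0.4375, -0.1427, 0.1638]
ee_rot: [-0.323, 0.633, 0.622, 0.329]
contact_force: [-0.7, 0.0, -0.0]
width: 0.0856
gripper_force: 0.0
px [447. 164.] C [ 648.4 -270.8] wh [81.6 39.1] ang 170.3 z 39.9 blue None orange None
px [402. 198.] C [ 548.6 -143.1] wh [79.1 38. ] ang 95.4 z 40.4 blue [ 550.9 -173.6] orange None
px [399. 239.] C [ 437.6 -131.2] wh [79.2 40.2] ang 87.6 z 40.6 blue None orange [ 437.  -160.3]
px [430. 273.] C [ 343.6 -217.7] wh [62.2 41.1] ang 10.3 z 40.0 blue None orange None

px [263. 122.] C [ 336.8 -216.6] wh [79.7 43.2] ang 10.8 z 41.2 blue None orange None
px [268. 151.] C [ 438.5 -130.4] wh [81.5 43.5] ang 85.9 z 40.7 blue None orange [ 436.5 -161.8]
px [245. 173.] C [ 549.5 -141.4] wh [83.6 42.7] ang 93.2 z 40.8 blue [ 552.2 -174. ] orange None
px [192. 181.] C [ 649.3 -269.9] wh [81.6 45.5] ang 172.0 z 40.6 blue None orange None
G [437.3, -157.8, 24] t cm [ -0.   -0.  -15.2] a deg [ 0.2  0.1 -0.6] ang 1.0
```

```bash
python3 -m pendant '[{"jaw":1,"tx":0,"ty":0,"tz":-6,"ax":0,"ay":0,"az":-0.6},{"jaw":1,"tx":0,"ty":0,"tz":-11,"ax":0,"ay":0,"az":-0.6},{"jaw":1,"tx":0,"ty":0,"tz":-14,"ax":0,"ay":0,"az":-0.6},{"jaw":1,"tx":0,"ty":0,"tz":-15.1,"ax":0,"ay":0,"az":-0.6},{"jaw":1,"tx":0,"ty":0,"tz":-15.1,"ax":0,"ay":0,"az":-0.6},{"jaw":1,"tx":0,"ty":0,"tz":-15.1,"ax":0,"ay":0,"az":-0.6}]' && python3 -m pendant '[{"jaw":-1,"tx":0,"ty":0,"tz":0,"ax":0,"ay":0,"az":0},{"jaw":-1,"tx":0,"ty":0,"tz":0,"ax":0,"ay":0,"az":0},{"jaw":-1,"tx":0,"ty":0,"tz":0,"ax":0,"ay":0,"az":0},{"jaw":-1,"tx":0,"ty":0,"tz":0,"ax":0,"ay":0,"az":0},{"jaw":-1,"tx":0,"ty":0,"tz":0,"ax":0,"ay":0,"az":0},{"jaw":-1,"tx":0,"ty":0,"tz":0,"ax":0,"ay":0,"az":0},{"jaw":-1,"tx":0,"ty":0,"tz":0,"ax":0,"ay":0,"az":0},{"jaw":-1,"tx":0,"ty":0,"tz":0,"ax":0,"ay":0,"az":0}]' 50 && python3 -m pendant '[{"jaw":-1,"tx":0,"ty":0,"tz":6,"ax":0,"ay":0,"az":0},{"jaw":-1,"tx":0,"ty":0,"tz":12,"ax":0,"ay":0,"az":0},{"jaw":-1,"tx":0,"ty":0,"tz":18,"ax":0,"ay":0,"az":0},{"jaw":-1,"tx":0,"ty":0,"tz":18,"ax":0,"ay":0,"az":0},{"jaw":-1,"tx":0,"ty":0,"tz":18,"ax":0,"ay":0,"az":0}]'
python3 -c "
from h import *
c=plan([479,83,200],-2,-35)
"
```

```text
clock: 19.9
position: [0.4376, -0.1422, 0.0157]
ee_rot: [-0.322, 0.635, 0.619, 0.331]
contact_force: [-0.6, 1.1, 4.9]
width: 0.0853
gripper_force: 0.0
clock: 20.9
position: [0.4381, -0.1435, 0.0139]
ee_rot: [-0.321, 0.636, 0.618, 0.332]
contact_force: [0.6, -1.9, 5.6]
width: 0.0396
gripper_force: 52.5
clock: 21.52
position: [0.4374, -0.1435, 0.1915]
ee_rot: [-0.321, 0.637, 0.619, 0.33]
contact_force: [0.8, -0.7, -2.7]
width: 0.0392
gripper_force: 51.6
G [479, 83, 200] t cm [ 4.13 21.58 -0.68] a deg [-89.8   2.8  -0.3] ang 90.0
```

```bash
python3 -m pendant '[{"jaw":-1,"tx":1,"ty":0,"tz":3,"ax":-89.8,"ay":2.8,"az":-0.3},{"jaw":-1,"tx":2,"ty":3,"tz":4,"ax":-89.8,"ay":2.8,"az":-0.3},{"jaw":-1,"tx":3,"ty":6,"tz":4,"ax":-89.8,"ay":2.8,"az":-0.3},{"jaw":-1,"tx":4.1,"ty":9,"tz":4,"ax":-89.8,"ay":2.8,"az":-0.3},{"jaw":-1,"tx":4.1,"ty":12,"tz":4,"ax":-89.8,"ay":2.8,"az":-0.3},{"jaw":-1,"tx":4.1,"ty":15,"tz":4,"ax":-89.8,"ay":2.8,"az":-0.3},{"jaw":-1,"tx":4.1,"ty":18,"tz":4,"ax":-89.8,"ay":2.8,"az":-0.3},{"jaw":-1,"tx":4.1,"ty":22.1,"tz":3,"ax":-89.8,"ay":2.8,"az":-0.3},{"jaw":-1,"tx":4.1,"ty":22.1,"tz":1,"ax":-89.8,"ay":2.8,"az":-0.3},{"jaw":-1,"tx":4.1,"ty":22.1,"tz":-0.7,"ax":-89.8,"ay":2.8,"az":-0.3}]'  && python3 -m pendant '[{"jaw":-1,"tx":0,"ty":0,"tz":0,"ax":0,"ay":0,"az":0},{"jaw":-1,"tx":0,"ty":0,"tz":0,"ax":0,"ay":0,"az":0},{"jaw":-1,"tx":0,"ty":0,"tz":0,"ax":0,"ay":0,"az":0}]'
python3 -c "
from h import *
c=plan([479,88,79],-2,-35)
im=snap('scene','s9');snap('top','t9');cv2.imwrite('pics/s9c.png',cv2.resize(im['pixels'][60:300,180:480],None,fx=2,fy=2))
"
```

```text
clock: 22.78
position: [0.4768, 0.0796, 0.1814]
ee_rot: [0.206, 0.684, 0.665, -0.218]
contact_force: [0.2, -0.1, -3.3]
width: 0.0393
gripper_force: 51.1
clock: 23.15
position: [0.479, 0.0765, 0.1868]
ee_rot: [0.208, 0.687, 0.662, -0.214]
contact_force: [-0.4, 0.4, -2.5]
width: 0.0393
gripper_force: 51.0
G [479, 88, 79] t cm [ -0.04   0.08 -12.31] a deg [-0.2  0.1  0.1] ang 0.0
```

View pics/s9c.png

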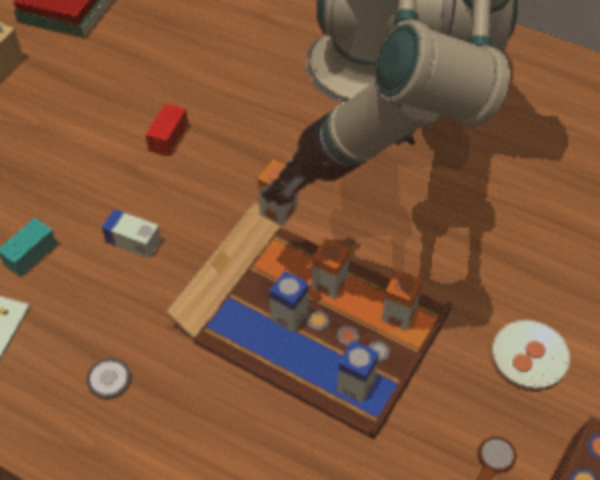

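The second orange tube hangs cap up near the gate end of its lane. The other four stand upright. Lowering.

```bash
python3 -m pendant '[{"jaw":-1,"tx":0,"ty":0,"tz":-4,"ax":0,"ay":0,"az":0},{"jaw":-1,"tx":0,"ty":0,"tz":-8,"ax":0,"ay":0,"az":0},{"jaw":-1,"tx":0,"ty":0,"tz":-10,"ax":0,"ay":0,"az":0},{"jaw":-1,"tx":0,"ty":0,"tz":-11.5,"ax":0,"ay":0,"az":0},{"jaw":-1,"tx":0,"ty":0,"tz":-12.0,"ax":0,"ay":0,"az":0},{"jaw":-1,"tx":0,"ty":0,"tz":-12.1,"ax":0,"ay":0,"az":0},{"jaw":-1,"tx":0,"ty":0,"tz":-12.1,"ax":0,"ay":0,"az":0},{"jaw":-1,"tx":0,"ty":0,"tz":-12.1,"ax":0,"ay":0,"az":0}]' && python3 -m pendant '[{"jaw":-1,"tx":0,"ty":0,"tz":-0.2,"ax":0,"ay":0,"az":0},{"jaw":-1,"tx":0,"ty":0,"tz":-0.2,"ax":0,"ay":0,"az":0}]'
```

```text
clock: 24.25
position: [0.4789, 0.0779, 0.0652]
ee_rot: [0.209, 0.686, 0.663, -0.215]
contact_force: [-0.3, -0.6, -2.9]
width: 0.0398
gripper_force: 51.1
clock: 24.5
position: [0.479, 0.0777, 0.0646]
ee_rot: [0.209, 0.686, 0.663, -0.215]
contact_force: [-1.9, 2.8, 7.8]
width: 0.0395
gripper_force: 52.4
```

Touched down; release and retreat straight up.

```bash
python3 -m pendant '[{"jaw":0.2,"tx":0,"ty":0,"tz":0,"ax":0,"ay":0,"az":0},{"jaw":0.5,"tx":0,"ty":0,"tz":0,"ax":0,"ay":0,"az":0},{"jaw":0.5,"tx":0,"ty":0,"tz":0,"ax":0,"ay":0,"az":0},{"jaw":0.5,"tx":0,"ty":0,"tz":0,"ax":0,"ay":0,"az":0},{"jaw":0.5,"tx":0,"ty":0,"tz":0,"ax":0,"ay":0,"az":0}]' && python3 -m pendant '[{"jaw":0.7,"tx":0,"ty":0,"tz":3,"ax":0,"ay":0,"az":0},{"jaw":0.7,"tx":0,"ty":0,"tz":7,"ax":0,"ay":0,"az":0},{"jaw":1,"tx":0,"ty":0,"tz":13,"ax":0,"ay":0,"az":0},{"jaw":1,"tx":0,"ty":0,"tz":16,"ax":0,"ay":0,"az":0}]'
python3 -c "
from h import *
np.set_printoptions(precision=1,suppress=True)
im=snap('scene','s10');t=snap('top','t10')
tubes(t,box=(.3,.75,-.4,-.05));print();tubes(t,.083,.1,box=(.4,.7,.05,.35));tubes(im,.083,.1,box=(.4,.7,.05,.35))
plan([551.3,-170,180],5,55)"
```

```text
clock: 25.12
position: [0.4785, 0.0776, 0.0625]
ee_rot: [0.208, 0.686, 0.663, -0.216]
contact_force: [-0.2, 0.7, 0.9]
width: 0.0642
gripper_force: 0.0
clock: 25.62
position: [0.4794, 0.0779, 0.2256]
ee_rot: [0.209, 0.687, 0.663, -0.214]
contact_force: [0.7, 0.1, -1.5]
width: 0.0852
gripper_force: 0.0
px [447. 164.] C [ 648.4 -271. ] wh [82.1 39.2] ang 170.6 z 40.1 blue None orange None
px [402. 198.] C [ 548.4 -143.1] wh [78.9 37.6] ang 95.3 z 39.9 blue [ 551.1 -173.9] orange None
px [431. 276.] C [ 336.8 -218.4] wh [76.3 41.9] ang 8.3 z 40.2 blue None orange None

px [246. 167.] C [613.4 280. ] wh [40.3 39.2] ang 91.5 z 92.5 blue [619.1 276.7] orange None
px [243. 219.] C [479.5 282. ] wh [37.4 37.1] ang 94.8 z 92.9 blue None orange [478.7 278.9]
px [319. 219.] C [480.6  83.7] wh [39.3 38.7] ang 0.5 z 92.8 blue None orange [480.9  84.7]
px [283. 224.] C [468.  175.7] wh [23.9 12.6] ang 87.6 z 93.2 blue None orange [465.6 177.9]
px [319. 176.] C [481.1  85.4] wh [44.1 41.7] ang 177.9 z 93.0 blue None orange [481.4  86.7]
px [345. 188.] C [482.2 169. ] wh [44.3 40.3] ang 0.8 z 92.6 blue None orange [494.7 174.9]
px [381. 203.] C [481.  283.7] wh [45.4 40.4] ang 2.9 z 92.5 blue None orange [491.8 280.5]
px [324. 204.] C [562.  144.5] wh [42.1 41.4] ang 175.1 z 92.9 blue [564.8 147.6] orange None
px [359. 240.] C [615.8 280.4] wh [41.8 40.5] ang 1.4 z 92.8 blue [618.5 280.7] orange None
G [551.3, -170, 180] t cm [  7.  -23.3  -5.7] a deg [89.7  2.7  5.8] ang 90.0
```

The blue tube I placed at (608,170) has been knocked aside to about (561,144). The earlier picture already showed it on the brown strip. It is still upright, so I'll regrasp it by the cap, set it back in its lane, then fetch the last blue one.

```bash
python3 -m pendant '[{"jaw":0.5,"tx":4,"ty":3,"tz":0,"ax":0,"ay":0,"az":0},{"jaw":0.5,"tx":8.1,"ty":5.8,"tz":-2,"ax":0,"ay":0,"az":0},{"jaw":0.5,"tx":8.1,"ty":5.8,"tz":-4,"ax":0,"ay":0,"az":0},{"jaw":0.5,"tx":8.1,"ty":5.8,"tz":-4,"ax":0,"ay":0,"az":0},{"jaw":0.5,"tx":8.1,"ty":5.8,"tz":-4,"ax":0,"ay":0,"az":0}]'
python3 -c "
from h import *
np.set_printoptions(precision=1,suppress=True)
im=snap('scene','s11');t=snap('top','t11')
tubes(t,.083,.1,box=(.4,.7,.05,.35));print();tubes(im,.083,.1,box=(.4,.7,.05,.35));cv2.imwrite('pics/s11c.png',cv2.resize(im['pixels'][100:280,240:440],None,fx=3,fy=3))
plan([560.5,147,79],-2,-35)"
```

```text
clock: 26.35
position: [0.5586, 0.135, 0.1828]
ee_rot: [0.208, 0.686, 0.663, -0.216]
contact_force: [-0.1, -0.1, 0.0]
width: 0.064
gripper_force: 0.0
px [298. 187.] C [561.  144.1] wh [40.8 40.3] ang 176.0 z 92.8 blue [565.4 139.3] orange None
px [244. 218.] C [481.3 278. ] wh [39.9 28.7] ang 5.1 z 92.9 blue None orange [481.7 274.6]
px [286. 219.] C [481.  168.5] wh [41.  39.1] ang 1.2 z 92.7 blue None orange [482.1 169.3]
px [319. 219.] C [480.7  83.6] wh [39.5 38.7] ang 0.9 z 92.7 blue None orange [481.   84.6]

px [319. 176.] C [481.   83.7] wh [42.8 39.5] ang 175.9 z 92.9 blue None orange [480.7  84.4]
px [345. 188.] C [482.2 169. ] wh [42.6 40.3] ang 178.9 z 92.5 blue None orange [485.5 171.6]
px [381. 203.] C [482.4 283.7] wh [42.7 40.7] ang 3.8 z 92.6 blue None orange [481.5 283.7]
px [324. 204.] C [561.5 145.3] wh [44.9 42.7] ang 171.9 z 92.6 blue [563.9 147.8] orange None
px [359. 240.] C [615.9 280.3] wh [42.3 40.8] ang 179.4 z 92.7 blue [619.3 280. ] orange None
G [560.5, 147, 79] t cm [  0.1   0.1 -12. ] a deg [-0.1  0.1 -0. ] ang 0.0
```

View pics/s11c.png

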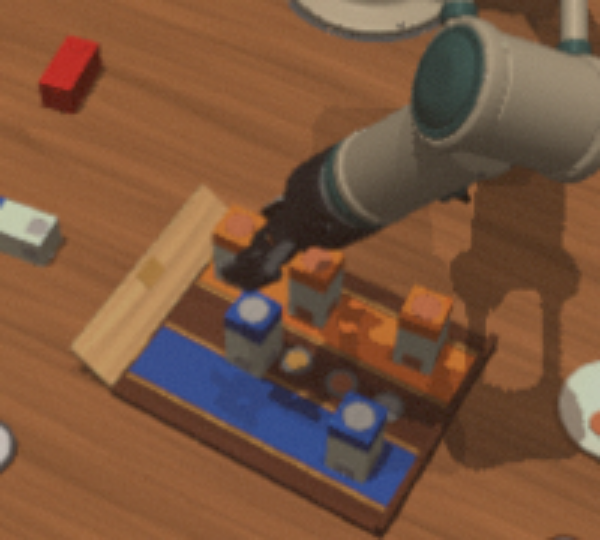

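The blue tube stands upright on the middle strip at crop (253,330), and the gripper is straight above it.

```bash
python3 -m pendant '[{"jaw":0.5,"tx":0.1,"ty":0.1,"tz":-5,"ax":0,"ay":0,"az":0},{"jaw":0.5,"tx":0.1,"ty":0.1,"tz":-9,"ax":0,"ay":0,"az":0},{"jaw":0.5,"tx":0.1,"ty":0.1,"tz":-11.5,"ax":0,"ay":0,"az":0},{"jaw":0.5,"tx":0.1,"ty":0.1,"tz":-12,"ax":0,"ay":0,"az":0},{"jaw":0.5,"tx":0.1,"ty":0.1,"tz":-12,"ax":0,"ay":0,"az":0}]' && python3 -m pendant '[{"jaw":-1,"tx":0,"ty":0,"tz":0,"ax":0,"ay":0,"az":0},{"jaw":-1,"tx":0,"ty":0,"tz":0,"ax":0,"ay":0,"az":0},{"jaw":-1,"tx":0,"ty":0,"tz":0,"ax":0,"ay":0,"az":0},{"jaw":-1,"tx":0,"ty":0,"tz":0,"ax":0,"ay":0,"az":0},{"jaw":-1,"tx":0,"ty":0,"tz":0,"ax":0,"ay":0,"az":0},{"jaw":-1,"tx":0,"ty":0,"tz":0,"ax":0,"ay":0,"az":0}]' 50 && python3 -m pendant '[{"jaw":-1,"tx":0,"ty":0,"tz":1.5,"ax":0,"ay":0,"az":0},{"jaw":-1,"tx":0,"ty":0,"tz":3,"ax":0,"ay":0,"az":0},{"jaw":-1,"tx":2,"ty":1,"tz":3,"ax":0,"ay":0,"az":0},{"jaw":-1,"tx":4.8,"ty":2.4,"tz":3,"ax":0,"ay":0,"az":0},{"jaw":-1,"tx":4.8,"ty":2.4,"tz":3,"ax":0,"ay":0,"az":0},{"jaw":-1,"tx":4.8,"ty":2.4,"tz":1.5,"ax":0,"ay":0,"az":0},{"jaw":-1,"tx":4.8,"ty":2.4,"tz":0.3,"ax":0,"ay":0,"az":0},{"jaw":-1,"tx":4.8,"ty":2.4,"tz":0.1,"ax":0,"ay":0,"az":0},{"jaw":-1,"tx":4.8,"ty":2.4,"tz":0.1,"ax":0,"ay":0,"az":0}]'
python3 -c "
from h import *
plan([608.5,171,79],-2,-35)"
```

```text
clock: 27.08
position: [0.561, 0.1367, 0.0637]
ee_rot: [0.209, 0.686, 0.663, -0.215]
contact_force: [-0.3, -0.2, -0.5]
width: 0.0641
gripper_force: 0.0
clock: 27.82
position: [0.561, 0.1369, 0.0642]
ee_rot: [0.209, 0.686, 0.663, -0.215]
contact_force: [-0.6, 2.8, 6.2]
width: 0.0396
gripper_force: 53.7
clock: 28.95
position: [0.6068, 0.1599, 0.0638]
ee_rot: [0.208, 0.686, 0.663, -0.217]
contact_force: [-2.4, -0.4, 1.5]
width: 0.0394
gripper_force: 51.2
G [608.5, 171, 79] t cm [ 0.13  0.04 -0.01] a deg [ 0.  -0.1  0. ] ang 0.0
```

```bash
python3 -m pendant '[{"jaw":0.2,"tx":0,"ty":0,"tz":0,"ax":0,"ay":0,"az":0},{"jaw":0.5,"tx":0,"ty":0,"tz":0,"ax":0,"ay":0,"az":0},{"jaw":0.5,"tx":0,"ty":0,"tz":0,"ax":0,"ay":0,"az":0},{"jaw":0.5,"tx":0,"ty":0,"tz":0,"ax":0,"ay":0,"az":0},{"jaw":0.5,"tx":0,"ty":0,"tz":0,"ax":0,"ay":0,"az":0}]' && python3 -m pendant '[{"jaw":0.7,"tx":0,"ty":0,"tz":3,"ax":0,"ay":0,"az":0},{"jaw":0.7,"tx":0,"ty":0,"tz":7,"ax":0,"ay":0,"az":0},{"jaw":1,"tx":0,"ty":0,"tz":13,"ax":0,"ay":0,"az":0},{"jaw":1,"tx":0,"ty":0,"tz":16,"ax":0,"ay":0,"az":0}]'
python3 -c "
from h import *
np.set_printoptions(precision=1,suppress=True)
im=snap('scene','s12');t=snap('top','t12')
tubes(t,box=(.3,.75,-.4,-.05));print();tubes(t,.083,.1,box=(.4,.7,.05,.35));tubes(im,.083,.1,box=(.4,.7,.05,.35))
plan([551.3,-170,180],5,55)"
```

```text
clock: 29.58
position: [0.6086, 0.1607, 0.0636]
ee_rot: [0.208, 0.686, 0.663, -0.215]
contact_force: [-0.3, -0.3, -0.4]
width: 0.0643
gripper_force: 0.0
clock: 30.08
position: [0.6094, 0.1609, 0.2273]
ee_rot: [0.209, 0.687, 0.663, -0.213]
contact_force: [-0.2, -0.6, -0.4]
width: 0.0852
gripper_force: 0.0
px [447. 164.] C [ 648.1 -271.2] wh [82.1 39.7] ang 170.3 z 40.0 blue None orange None
px [402. 198.] C [ 548.6 -143.1] wh [79.2 37.7] ang 95.1 z 40.3 blue [ 551.  -173.6] orange None
px [431. 277.] C [ 337.  -218.4] wh [75.5 41.8] ang 7.2 z 40.3 blue None orange None

px [243. 168.] C [612.8 284.9] wh [41.5 29.7] ang 3.5 z 92.2 blue [613.9 291.3] orange None
px [289. 171.] C [607.4 166.8] wh [39.8 38.6] ang 88.0 z 92.1 blue [606.1 164.6] orange None
px [242. 218.] C [480.6 284.2] wh [41.2 40.1] ang 95.5 z 92.5 blue None orange [480.7 284.5]
px [286. 219.] C [481.  168.5] wh [40.8 39. ] ang 1.1 z 92.6 blue None orange [482.  168.8]
px [319. 219.] C [480.6  83.6] wh [39.4 38.6] ang 0.8 z 93.0 blue None orange [481.1  84.6]
px [319. 176.] C [481.4  84.5] wh [45.5 42.5] ang 179.6 z 92.9 blue None orange [481.9  87. ]
px [381. 203.] C [481.7 283.9] wh [42.9 40. ] ang 4.3 z 92.6 blue None orange [482.6 283.7]
px [323. 220.] C [608.9 167.6] wh [41.7 40.9] ang 176.8 z 92.7 blue [612.4 168.3] orange None
px [359. 240.] C [616.4 280.3] wh [42.6 40.3] ang 179.6 z 92.6 blue [627.6 280.4] orange None
G [551.3, -170, 180] t cm [ -6.  -31.6  -5.9] a deg [89.7  2.7  5.9] ang 90.0
```

```bash
python3 -m pendant '[{"jaw":1,"tx":0,"ty":0,"tz":2,"ax":89.7,"ay":2.7,"az":5.9},{"jaw":1,"tx":-1,"ty":-5,"tz":2,"ax":89.7,"ay":2.7,"az":5.9},{"jaw":1,"tx":-2,"ty":-10,"tz":2,"ax":89.7,"ay":2.7,"az":5.9},{"jaw":1,"tx":-3,"ty":-15,"tz":2,"ax":89.7,"ay":2.7,"az":5.9},{"jaw":1,"tx":-4,"ty":-20,"tz":2,"ax":89.7,"ay":2.7,"az":5.9},{"jaw":1,"tx":-6,"ty":-25,"tz":0,"ax":89.7,"ay":2.7,"az":5.9},{"jaw":1,"tx":-6,"ty":-31.6,"tz":-2,"ax":89.7,"ay":2.7,"az":5.9},{"jaw":1,"tx":-6,"ty":-31.6,"tz":-4,"ax":89.7,"ay":2.7,"az":5.9},{"jaw":1,"tx":-6,"ty":-31.6,"tz":-6,"ax":89.7,"ay":2.7,"az":5.9},{"jaw":1,"tx":-6,"ty":-31.6,"tz":-6,"ax":89.7,"ay":2.7,"az":5.9}]' && python3 -m pendant '[{"jaw":1,"tx":0,"ty":0,"tz":0,"ax":0,"ay":0,"az":0},{"jaw":1,"tx":0,"ty":0,"tz":0,"ax":0,"ay":0,"az":0}]'
python3 -c "
from h import *
np.set_printoptions(precision=1,suppress=True)
im=snap('scene','s13');t=snap('top','t13')
tubes(t,box=(.3,.75,-.4,-.05));print();tubes(im,box=(.3,.75,-.4,-.05))
c=plan([551.3,-169.6,24],5,55)"
```

```text
clock: 31.42
position: [0.5473, -0.1558, 0.1597]
ee_rot: [-0.344, 0.598, 0.654, 0.31]
contact_force: [-0.4, 0.4, 0.1]
width: 0.0858
gripper_force: 0.0
clock: 31.68
position: [0.549, -0.1544, 0.1655]
ee_rot: [-0.339, 0.596, 0.658, 0.31]
contact_force: [0.1, -0.0, 0.2]
width: 0.0854
gripper_force: 0.0
px [449. 163.] C [ 648.4 -273.6] wh [31.7 26.5] ang 79.0 z 40.3 blue None orange None
px [442. 174.] C [ 620.7 -257.2] wh [23.6 21. ] ang 169.5 z 39.3 blue None orange None
px [402. 198.] C [ 548.4 -142.6] wh [78.2 37.3] ang 95.5 z 40.3 blue [ 550.9 -173.9] orange None

px [263. 122.] C [ 337.9 -215.6] wh [78.7 46.1] ang 4.1 z 41.2 blue None orange None
px [245. 173.] C [ 548.8 -141.8] wh [81.5 44.3] ang 94.9 z 40.7 blue [ 552.1 -174.1] orange None
px [192. 181.] C [ 649.3 -271.1] wh [81.3 45.3] ang 172.9 z 40.5 blue None orange None
G [551.3, -169.6, 24] t cm [  0.1   0.  -15.2] a deg [ 0.3  0.2 -0.6] ang 1.0
```

```bash
python3 -m pendant '[{"jaw":1,"tx":0.1,"ty":0,"tz":-6,"ax":0,"ay":0,"az":-0.6},{"jaw":1,"tx":0.1,"ty":0,"tz":-11,"ax":0,"ay":0,"az":-0.6},{"jaw":1,"tx":0.1,"ty":0,"tz":-14,"ax":0,"ay":0,"az":-0.6},{"jaw":1,"tx":0.1,"ty":0,"tz":-15.1,"ax":0,"ay":0,"az":-0.6},{"jaw":1,"tx":0.1,"ty":0,"tz":-15.1,"ax":0,"ay":0,"az":-0.6},{"jaw":1,"tx":0.1,"ty":0,"tz":-15.1,"ax":0,"ay":0,"az":-0.6}]' && python3 -m pendant '[{"jaw":-1,"tx":0,"ty":0,"tz":0,"ax":0,"ay":0,"az":0},{"jaw":-1,"tx":0,"ty":0,"tz":0,"ax":0,"ay":0,"az":0},{"jaw":-1,"tx":0,"ty":0,"tz":0,"ax":0,"ay":0,"az":0},{"jaw":-1,"tx":0,"ty":0,"tz":0,"ax":0,"ay":0,"az":0},{"jaw":-1,"tx":0,"ty":0,"tz":0,"ax":0,"ay":0,"az":0},{"jaw":-1,"tx":0,"ty":0,"tz":0,"ax":0,"ay":0,"az":0},{"jaw":-1,"tx":0,"ty":0,"tz":0,"ax":0,"ay":0,"az":0},{"jaw":-1,"tx":0,"ty":0,"tz":0,"ax":0,"ay":0,"az":0}]' 50 && python3 -m pendant '[{"jaw":-1,"tx":0,"ty":0,"tz":6,"ax":0,"ay":0,"az":0},{"jaw":-1,"tx":0,"ty":0,"tz":12,"ax":0,"ay":0,"az":0},{"jaw":-1,"tx":0,"ty":0,"tz":18,"ax":0,"ay":0,"az":0},{"jaw":-1,"tx":0,"ty":0,"tz":18,"ax":0,"ay":0,"az":0},{"jaw":-1,"tx":0,"ty":0,"tz":18,"ax":0,"ay":0,"az":0}]'
python3 -c "
from h import *
c=plan([605.5,86,200],-2,-35)
"
```

```text
clock: 32.52
position: [0.5503, -0.1556, 0.0141]
ee_rot: [-0.338, 0.6, 0.655, 0.312]
contact_force: [-0.2, 0.5, 0.7]
width: 0.0854
gripper_force: 0.0
clock: 33.52
position: [0.5496, -0.1554, 0.0132]
ee_rot: [-0.339, 0.6, 0.654, 0.312]
contact_force: [0.0, -2.2, 5.4]
width: 0.0393
gripper_force: 52.3
clock: 34.15
position: [0.5493, -0.1554, 0.191]
ee_rot: [-0.339, 0.601, 0.654, 0.311]
contact_force: [-0.2, 0.1, -2.9]
width: 0.039
gripper_force: 51.7
G [605.5, 86, 200] t cm [ 5.59 23.07 -0.63] a deg [-89.7  -2.2  -5.4] ang 90.0
```

```bash
python3 -m pendant '[{"jaw":-1,"tx":1,"ty":0,"tz":3,"ax":-89.7,"ay":-2.2,"az":-5.4},{"jaw":-1,"tx":2,"ty":3,"tz":4,"ax":-89.7,"ay":-2.2,"az":-5.4},{"jaw":-1,"tx":3,"ty":6,"tz":4,"ax":-89.7,"ay":-2.2,"az":-5.4},{"jaw":-1,"tx":4,"ty":9,"tz":4,"ax":-89.7,"ay":-2.2,"az":-5.4},{"jaw":-1,"tx":5,"ty":12,"tz":4,"ax":-89.7,"ay":-2.2,"az":-5.4},{"jaw":-1,"tx":5.6,"ty":15,"tz":4,"ax":-89.7,"ay":-2.2,"az":-5.4},{"jaw":-1,"tx":5.6,"ty":18,"tz":4,"ax":-89.7,"ay":-2.2,"az":-5.4},{"jaw":-1,"tx":5.6,"ty":23,"tz":3,"ax":-89.7,"ay":-2.2,"az":-5.4},{"jaw":-1,"tx":5.6,"ty":23,"tz":1,"ax":-89.7,"ay":-2.2,"az":-5.4},{"jaw":-1,"tx":5.6,"ty":23,"tz":-0.6,"ax":-89.7,"ay":-2.2,"az":-5.4}]'  && python3 -m pendant '[{"jaw":-1,"tx":0,"ty":0,"tz":0,"ax":0,"ay":0,"az":0},{"jaw":-1,"tx":0,"ty":0,"tz":0,"ax":0,"ay":0,"az":0},{"jaw":-1,"tx":0,"ty":0,"tz":0,"ax":0,"ay":0,"az":0}]'
python3 -c "
from h import *
np.set_printoptions(precision=1,suppress=True)
c=plan([605.5,86,79],-2,-35)
im=snap('scene','s14');t=snap('top','t14');tubes(t,.083,.1,box=(.4,.7,.05,.35));tubes(im,.083,.1,box=(.4,.7,.05,.35))
"
```

```text
clock: 35.4
position: [0.6037, 0.077, 0.1813]
ee_rot: [0.206, 0.684, 0.665, -0.219]
contact_force: [0.2, -1.0, -1.9]
width: 0.0395
gripper_force: 51.5
clock: 35.78
position: [0.6062, 0.0731, 0.1881]
ee_rot: [0.208, 0.687, 0.662, -0.215]
contact_force: [0.9, 0.6, -1.1]
width: 0.0391
gripper_force: 51.4
G [605.5, 86, 79] t cm [ -0.1   0.2 -12.4] a deg [-0.2  0.1  0.1] ang 0.0
px [287. 172.] C [607.6 168. ] wh [38.2 37.6] ang 179.3 z 92.3 blue [603.7 174.7] orange None
px [286. 219.] C [481.9 168.4] wh [39.7 38.9] ang 1.8 z 92.6 blue None orange [481.9 168.7]
px [319. 219.] C [480.6  83.6] wh [39.5 38.7] ang 0.9 z 92.7 blue None orange [481.1  84.6]
px [345. 188.] C [482.4 169.1] wh [45.7 40.8] ang 176.6 z 92.8 blue None orange [483.4 170.2]
px [381. 203.] C [481.5 284.2] wh [42.9 40.8] ang 0.9 z 92.5 blue None orange [482.1 284.5]
px [323. 220.] C [609.6 167.3] wh [43.7 40.5] ang 178.3 z 92.6 blue [623.8 175.6] orange None
px [359. 240.] C [616.  280.1] wh [41.6 40.3] ang 0.2 z 93.0 blue [626.7 277.6] orange None
```

```bash
python3 -m pendant '[{"jaw":-1,"tx":0,"ty":0,"tz":-4,"ax":0,"ay":0,"az":0},{"jaw":-1,"tx":0,"ty":0,"tz":-8,"ax":0,"ay":0,"az":0},{"jaw":-1,"tx":0,"ty":0,"tz":-10,"ax":0,"ay":0,"az":0},{"jaw":-1,"tx":0,"ty":0,"tz":-11.5,"ax":0,"ay":0,"az":0},{"jaw":-1,"tx":0,"ty":0,"tz":-12.0,"ax":0,"ay":0,"az":0},{"jaw":-1,"tx":0,"ty":0,"tz":-12.1,"ax":0,"ay":0,"az":0},{"jaw":-1,"tx":0,"ty":0,"tz":-12.1,"ax":0,"ay":0,"az":0},{"jaw":-1,"tx":0,"ty":0,"tz":-12.1,"ax":0,"ay":0,"az":0}]' && python3 -m pendant '[{"jaw":-1,"tx":0,"ty":0,"tz":-0.2,"ax":0,"ay":0,"az":0},{"jaw":-1,"tx":0,"ty":0,"tz":-0.2,"ax":0,"ay":0,"az":0}]'
```

```text
clock: 36.88
position: [0.606, 0.0748, 0.0664]
ee_rot: [0.208, 0.686, 0.663, -0.215]
contact_force: [-0.3, 0.6, -2.2]
width: 0.0392
gripper_force: 51.5
clock: 37.12
position: [0.6059, 0.0748, 0.0643]
ee_rot: [0.208, 0.686, 0.663, -0.215]
contact_force: [-0.1, 2.1, 2.3]
width: 0.0391
gripper_force: 51.7
```

```bash
python3 -m pendant '[{"jaw":0.2,"tx":0,"ty":0,"tz":0,"ax":0,"ay":0,"az":0},{"jaw":0.5,"tx":0,"ty":0,"tz":0,"ax":0,"ay":0,"az":0},{"jaw":0.5,"tx":0,"ty":0,"tz":0,"ax":0,"ay":0,"az":0},{"jaw":0.5,"tx":0,"ty":0,"tz":0,"ax":0,"ay":0,"az":0},{"jaw":0.5,"tx":0,"ty":0,"tz":0,"ax":0,"ay":0,"az":0}]' && python3 -m pendant '[{"jaw":0.7,"tx":0,"ty":0,"tz":3,"ax":0,"ay":0,"az":0},{"jaw":0.7,"tx":0,"ty":0,"tz":7,"ax":0,"ay":0,"az":0},{"jaw":0.7,"tx":0,"ty":0,"tz":13,"ax":0,"ay":0,"az":0},{"jaw":-1,"tx":0,"ty":0,"tz":16,"ax":0,"ay":0,"az":0},{"jaw":-1,"tx":-6.8,"ty":-13.5,"tz":16,"ax":50,"ay":-2,"az":0},{"jaw":-1,"tx":-6.8,"ty":-13.5,"tz":16,"ax":50,"ay":-2,"az":0},{"jaw":-1,"tx":-6.8,"ty":-13.5,"tz":16,"ax":50,"ay":-2,"az":0},{"jaw":-1,"tx":-6.8,"ty":-13.5,"tz":16,"ax":50,"ay":-2,"az":0},{"jaw":-1,"tx":-6.8,"ty":-13.5,"tz":16,"ax":50,"ay":-2,"az":0},{"jaw":-1,"tx":-6.8,"ty":-13.5,"tz":16,"ax":50,"ay":-2,"az":0}]'
python3 -c "
from h import *
np.set_printoptions(precision=1,suppress=True)
im=snap('scene','s15');t=snap('top','t15')
tubes(t,.083,.1,box=(.4,.7,.05,.35));tubes(im,.083,.1,box=(.4,.7,.05,.35))
cv2.imwrite('pics/s15c.png',cv2.resize(im['pixels'][60:300,180:480],None,fx=2,fy=2))
P=cloud(im);Z=P[...,2];m=(abs(P[...,0]-.60)<.03)&(P[...,1]>-.03)&(P[...,1]<.045)&(Z>.015)&(Z<.1)
q=P[m]*1000;print(q.min(0),q.max(0),np.degrees(np.arctan(np.polyfit(q[:,1],q[:,2],1)[0])))
plan([538,-60,60],-2,15)"
```

```text
clock: 37.75
position: [0.6055, 0.0746, 0.0636]
ee_rot: [0.208, 0.686, 0.663, -0.216]
contact_force: [-1.2, 0.4, -0.1]
width: 0.0643
gripper_force: 0.0
clock: 39.0
position: [0.5371, -0.0628, 0.2229]
ee_rot: [-0.09, 0.715, 0.687, 0.096]
contact_force: [-0.4, 0.3, -0.3]
width: 0.0001
gripper_force: 0.0
px [246. 168.] C [612.3 279.8] wh [41.  40.6] ang 91.0 z 92.1 blue [611.9 280.2] orange None
px [288. 171.] C [607.1 166.9] wh [39.9 37.6] ang 87.2 z 92.3 blue [605.2 167.2] orange None
px [320. 172.] C [606.1  82.9] wh [39.4 38. ] ang 89.8 z 92.5 blue [604.   83.5] orange None
px [242. 218.] C [480.8 284.2] wh [40.7 39.8] ang 94.9 z 92.5 blue None orange [480.6 284.3]
px [286. 219.] C [481.6 168.4] wh [39.4 38.9] ang 1.5 z 92.6 blue None orange [482.  168.7]
px [319. 219.] C [480.6  83.6] wh [39.5 38.7] ang 1.0 z 92.8 blue None orange [480.9  84.4]
px [319. 176.] C [480.5  84.9] wh [45.1 41.5] ang 0.4 z 92.5 blue None orange [481.5  86.8]
px [345. 187.] C [482.9 169.2] wh [46.  40.3] ang 179.3 z 92.5 blue None orange [483.3 170.2]
px [381. 203.] C [481.8 283.9] wh [43.2 40.3] ang 4.0 z 92.8 blue None orange [482.6 284.3]
px [296. 208.] C [607.9  82.6] wh [43. 42.] ang 177.5 z 92.7 blue [610.2  87.7] orange None
px [323. 220.] C [609.  167.6] wh [42.1 41.4] ang 177.8 z 92.7 blue [612.6 168.9] orange None
px [359. 240.] C [616.5 280.3] wh [42.2 40.5] ang 179.6 z 92.4 blue [619.1 280.3] orange None
[570.2  -4.2  15. ] [629.8  44.9  54.1] -36.85568181225878
G [538, -60, 60] t cm [  0.1   0.5 -18.1] a deg [-0.1  0.2  0.1] ang 0.0
```

View pics/s15c.png

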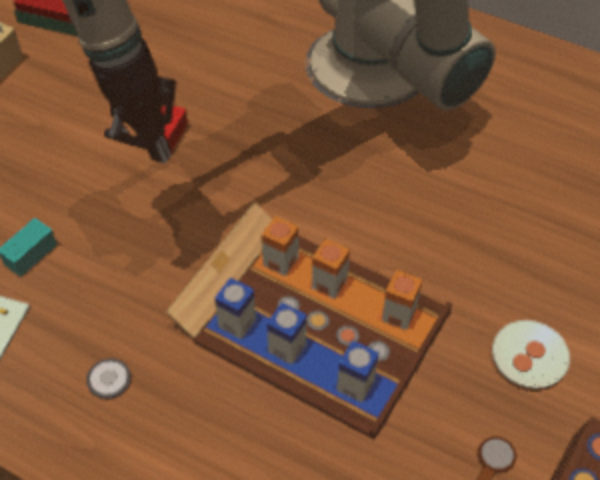

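All six tubes stand upright in their lanes, three blue and three orange. Only the gate is left. I'll lower the closed fingers outside it and push towards +y.

```bash
python3 -m pendant '[{"jaw":-1,"tx":0.1,"ty":0,"tz":-6,"ax":0,"ay":0,"az":0},{"jaw":-1,"tx":0.1,"ty":0,"tz":-12,"ax":0,"ay":0,"az":0},{"jaw":-1,"tx":0.1,"ty":0,"tz":-17,"ax":0,"ay":0,"az":0},{"jaw":-1,"tx":0.1,"ty":0,"tz":-18.5,"ax":0,"ay":0,"az":0},{"jaw":-1,"tx":0.1,"ty":0,"tz":-18.5,"ax":0,"ay":0,"az":0}]' && python3 -m pendant '[{"jaw":-1,"tx":0,"ty":1,"tz":0,"ax":0,"ay":0,"az":0},{"jaw":-1,"tx":0,"ty":2,"tz":0,"ax":0,"ay":0,"az":0},{"jaw":-1,"tx":0,"ty":3,"tz":0,"ax":0,"ay":0,"az":0},{"jaw":-1,"tx":0,"ty":4,"tz":0,"ax":0,"ay":0,"az":0},{"jaw":-1,"tx":0,"ty":5,"tz":0,"ax":0,"ay":0,"az":0}]'  && python3 -m pendant '[{"jaw":-1,"tx":0,"ty":0.5,"tz":0,"ax":0,"ay":0,"az":0},{"jaw":-1,"tx":0,"ty":1,"tz":0,"ax":0,"ay":0,"az":0},{"jaw":-1,"tx":0,"ty":1.5,"tz":0,"ax":0,"ay":0,"az":0}]'
```

```text
clock: 39.72
position: [0.5388, -0.0591, 0.0388]
ee_rot: [-0.091, 0.713, 0.689, 0.096]
contact_force: [-0.1, -0.3, 0.3]
width: -0.0003
gripper_force: 0.0
clock: 40.35
position: [0.5386, -0.0101, 0.0388]
ee_rot: [-0.09, 0.713, 0.689, 0.096]
contact_force: [-3.4, -17.9, 9.1]
width: 0.0001
gripper_force: 11.8
clock: 40.72
position: [0.5394, -0.008, 0.0405]
ee_rot: [-0.08, 0.71, 0.694, 0.089]
contact_force: [-17.6, -47.6, 33.3]
width: -0.0001
gripper_force: 29.4
```

The push met the panel's end face (force up and back), so it needs to come from lower down, under the edge. I'll back off, drop about 2 cm and push again.

```bash
python3 -m pendant '[{"jaw":-1,"tx":0,"ty":-2,"tz":0,"ax":0,"ay":0,"az":0},{"jaw":-1,"tx":0,"ty":-4.5,"tz":0,"ax":0,"ay":0,"az":0},{"jaw":-1,"tx":0,"ty":-4.5,"tz":-2.2,"ax":0,"ay":0,"az":0},{"jaw":-1,"tx":0,"ty":-4.5,"tz":-2.2,"ax":0,"ay":0,"az":0},{"jaw":-1,"tx":0,"ty":-3.5,"tz":-2.2,"ax":0,"ay":0,"az":0},{"jaw":-1,"tx":0,"ty":-2.5,"tz":-2.2,"ax":0,"ay":0,"az":0},{"jaw":-1,"tx":0,"ty":-1.5,"tz":-2.2,"ax":0,"ay":0,"az":0},{"jaw":-1,"tx":0,"ty":-1.5,"tz":-2.2,"ax":0,"ay":0,"az":0}]' && python3 -m pendant '[{"jaw":-1,"tx":0,"ty":0.5,"tz":0,"ax":0,"ay":0,"az":0},{"jaw":-1,"tx":0,"ty":0.5,"tz":0,"ax":0,"ay":0,"az":0}]' 
python3 -c "
from h import *
np.set_printoptions(precision=1,suppress=True)
im=snap('scene','s16');t=snap('top','t16')
for i in (im,t):
  P=cloud(i);Z=P[...,2]
  for x in (.47,.61):
    m=(abs(P[...,0]-x)<.03)&(P[...,1]>-.03)&(P[...,1]<.045)&(Z>.015)&(Z<.1)
    q=P[m]*1000;print(q.min(0),q.max(0))
"
```

```text
clock: 41.72
position: [0.5384, -0.0091, 0.0169]
ee_rot: [-0.09, 0.713, 0.689, 0.096]
contact_force: [0.6, -0.4, 0.6]
width: -0.0
gripper_force: 0.0
clock: 41.98
position: [0.5385, -0.0051, 0.0167]
ee_rot: [-0.09, 0.713, 0.688, 0.096]
contact_force: [0.2, 0.4, 0.2]
width: 0.0001
gripper_force: 0.0
[440.1 -23.4  15.4] [499.9  44.6  99.8]
[580.1 -17.3  15.2] [640.   44.8  98.6]
[440.  -22.2  16.3] [500.   44.9  99.8]
[580.1 -22.6  15.7] [640.   43.7  99.8]
```

Clear of the end face and under the edge. Pushing on gradually.

```bash
python3 -m pendant '[{"jaw":-1,"tx":0,"ty":0.4,"tz":0,"ax":0,"ay":0,"az":0},{"jaw":-1,"tx":0,"ty":0.8,"tz":0,"ax":0,"ay":0,"az":0},{"jaw":-1,"tx":0,"ty":1.2,"tz":0,"ax":0,"ay":0,"az":0}]' |grep -E "pos|cont"; python3 -m pendant '[{"jaw":-1,"tx":0,"ty":0.3,"tz":0.3,"ax":0,"ay":0,"az":0},{"jaw":-1,"tx":0,"ty":0.6,"tz":0.6,"ax":0,"ay":0,"az":0}]'|grep -E "pos|cont"
python3 -c "
from h import *
snap('scene','s17');t=snap('top','t17');cv2.imwrite('pics/t17c.png',cv2.resize(t['pixels'][130:270,215:405],None,fx=4,fy=4))"
```

```text
position: [0.5402, 0.0039, 0.017]
contact_force: [-0.2, -7.7, 2.9]
position: [0.5401, 0.0114, 0.0229]
contact_force: [1.6, -3.2, -1.4]
```

View pics/t17c.png

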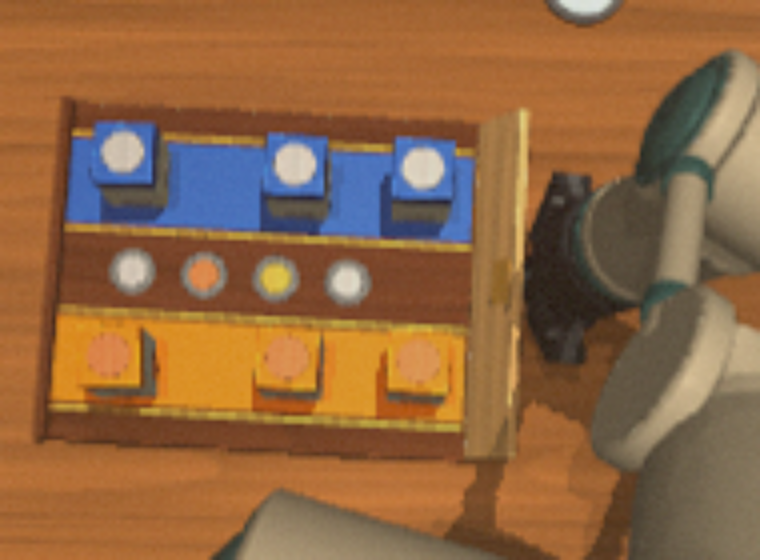

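The gate is now partly up (strip narrower, crop x 480–522) and all six tubes are unmoved. Continuing while moving up.

```bash
python3 -m pendant '[{"jaw":-1,"tx":0,"ty":0.3,"tz":0.5,"ax":0,"ay":0,"az":0},{"jaw":-1,"tx":0,"ty":0.6,"tz":1,"ax":0,"ay":0,"az":0},{"jaw":-1,"tx":0,"ty":0.9,"tz":1.5,"ax":0,"ay":0,"az":0},{"jaw":-1,"tx":0,"ty":1.2,"tz":2,"ax":0,"ay":0,"az":0}]'|grep -E "pos|cont";  python3 -m pendant '[{"jaw":-1,"tx":0,"ty":0.2,"tz":0,"ax":0,"ay":0,"az":0},{"jaw":-1,"tx":0,"ty":0.4,"tz":0,"ax":0,"ay":0,"az":0}]'|grep -E "pos|cont"; python3 -m pendant '[{"jaw":-1,"tx":0,"ty":0.2,"tz":0,"ax":0,"ay":0,"az":0},{"jaw":-1,"tx":0,"ty":0.3,"tz":0,"ax":0,"ay":0,"az":0}]'|grep -E "pos|cont"
```

```text
position: [0.5379, 0.0247, 0.0425]
contact_force: [-0.2, -2.7, -3.6]
position: [0.5385, 0.0287, 0.0432]
contact_force: [-1.8, -4.4, 3.8]
position: [0.5388, 0.0304, 0.0432]
contact_force: [-4.4, -10.9, 5.0]
```

```bash
python3 -m pendant '[{"jaw":-1,"tx":0,"ty":0.2,"tz":0,"ax":0,"ay":0,"az":0},{"jaw":-1,"tx":0,"ty":0.3,"tz":0,"ax":0,"ay":0,"az":0}]'|grep -E "pos|cont"; python3 -m pendant '[{"jaw":-1,"tx":0,"ty":0.2,"tz":0,"ax":0,"ay":0,"az":0},{"jaw":-1,"tx":0,"ty":0.2,"tz":0,"ax":0,"ay":0,"az":0}]'|grep -E "pos|cont"
python3 -c "
from h import *
snap('scene','s18');t=snap('top','t18')"
```

```text
position: [0.5389, 0.0307, 0.0432]
contact_force: [-6.2, -18.7, 9.0]
position: [0.5389, 0.0308, 0.0433]
contact_force: [-7.2, -22.1, 10.9]
```

```bash
python3 -m pendant '[{"jaw":-1,"tx":0,"ty":0.3,"tz":0,"ax":0,"ay":0,"az":0},{"jaw":-1,"tx":0,"ty":0.3,"tz":0,"ax":0,"ay":0,"az":0}]'|grep -E "pos|cont"; python3 -m pendant '[{"jaw":-1,"tx":0,"ty":-3,"tz":0,"ax":0,"ay":0,"az":0},{"jaw":-1,"tx":0,"ty":-7,"tz":0,"ax":0,"ay":0,"az":0},{"jaw":-1,"tx":0,"ty":-10,"tz":5,"ax":0,"ay":0,"az":0},{"jaw":-1,"tx":0,"ty":-14,"tz":11,"ax":0,"ay":0,"az":0},{"jaw":-1,"tx":0,"ty":-20,"tz":16,"ax":0,"ay":0,"az":0},{"jaw":-1,"tx":0,"ty":-26,"tz":18,"ax":0,"ay":0,"az":0}]'|grep -E "pos|cont"
python3 -c "
from h import *
np.set_printoptions(precision=1,suppress=True)
im=snap('scene','s19');t=snap('top','t19')
tubes(t,.083,.1,box=(.4,.7,.05,.35))
for i in (im,t):
  P=cloud(i)*1000;
  m=(abs(P[...,0]-540)<100)&(P[...,1]>-30)&(P[...,1]<58)&(P[...,2]>16)&(P[...,2]<80);q=P[m]
  for a,b in((16,30),(30,45),(45,60),(60,66),(66,80)):
    s=q[(q[:,2]>=a)&(q[:,2]<b)]; s=s-np.c_[0*s[:,0],-.035*(s[:,0]-540),0*s[:,0]] if len(s) else s
    print(a,len(s),s[:,1].mean() if len(s) else '',s[:,1].min() if len(s) else '',s[:,2].max() if len(s) else '')
A=cv2.resize(im['pixels'][130:290,240:420],None,fx=3,fy=3);B=cv2.resize(t['pixels'][140:260,215:375],None,fx=3,fy=3)
A=cv2.resize(A,(400,356));B=cv2.resize(B,(400,300));cv2.imwrite('pics/f.png',np.hstack([A[:300],B]))"
```

```text
position: [0.539, 0.031, 0.0433]
contact_force: [-9.1, -31.4, 12.1]
position: [0.5397, -0.1981, 0.2155]
contact_force: [-0.3, -0.6, -0.8]
px [245. 168.] C [612.9 280.1] wh [40.5 40.4] ang 90.3 z 92.3 blue [611.8 280.2] orange None
px [288. 171.] C [607.2 166.6] wh [39.6 38.6] ang 90.9 z 92.7 blue [605.7 166.7] orange None
px [320. 172.] C [605.9  82.9] wh [39.4 38. ] ang 89.9 z 92.5 blue [603.9  83.3] orange None
px [242. 218.] C [480.9 283.8] wh [40.8 40.3] ang 93.8 z 92.6 blue None orange [480.6 284.1]
px [286. 219.] C [481.1 168.4] wh [40.8 38.9] ang 0.9 z 92.9 blue None orange [481.9 169. ]
px [319. 219.] C [480.7  83.6] wh [39.5 38.7] ang 0.8 z 92.8 blue None orange [480.9  84.5]
16 61 48.965048529219004 46.47643172444465 29.233301330240824
30 68 48.15368134172356 45.464575746579285 44.56890884436571
45 85 48.334474012653374 45.46916647130325 59.98342109932997
60 78 46.70191374074349 39.59906009252155 65.99015921839846
66 136 45.19933314985734 40.196991994197234 73.25134862588168
16 23 50.878136842097796 48.175653625897404 29.927642776506502
30 19 48.39257585415789 47.91708331844716 43.11630913780484
45 16 48.31262013000374 48.02381962022037 58.84853947262214
60 62 44.72999568088316 40.374898436933485 65.9890630766895
66 170 44.432106081241976 40.2891834571989 73.41521936902473
```

View pics/f.png

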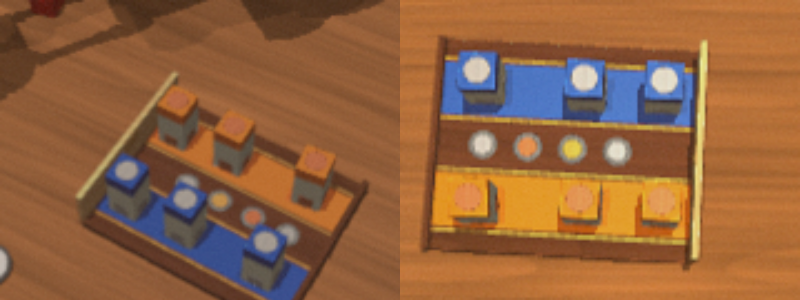

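The gate stands vertical (inner face at the same y from z 16 to 60 mm) and all six tubes are upright in their lanes.

```bash
python3 -c "
from h import *
print(manip.sign_off())"
```

```text
the job is handed in; nothing more can be done
None
```

All four loose tubes (two blue, two orange) stand cap up in line in their own colour's lane, and only then was the gate pushed up against its stop. Both standing tubes are still upright, nothing went near the dish, medal or loupe, one blue tube knocked aside mid-run was put back, and the job is handed in.

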